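# Load, close and start the catalyst sample carrier

### The job

Take the grey lid off the aluminium sample carrier (the empty cork pad has room for it) and put every white pellet that is there into the carrier, one to a well, in any wells. Then lay the lid back on the carrier and press it down against its stiff seal until it is fully home, and after that wind the timer's key clockwise, a part turn at a time, as far as it goes. Leave the other labware where it stands.

Things in the scene. Friction and masses are not known exactly. Their poses are not given: they have to be found in the camera images.
- carrier: Aluminium carrier 87 (x) x 128 (y) x 31 mm high, fixed to the bench: 2 (x) x 3 (y) open square wells 36 mm wide, 26 deep, centred at x +-20.5 and y -41, 0, +41 mm; walls and floor 5 mm. The lid covers it at the start. Origin: centre of its underside. A black seal collar 10 mm wide surrounds it.
- seal (a joint): How far the collar round the carrier is pushed down, m: 0 at the start (top 25 mm above the bench, 6 below the carrier's top), 0.006 with the lid home, at most 0.008. Stiff: moves only under about 9 N and stays where pushed, so a lid just laid on (2 to 3 N) stands 6 mm proud until pressed.
- lid: Loose grey lid, 250 g, at the start laid loosely on the carrier: plate 102 (x) x 143 (y) x 6 mm; skirt 12 mm deep, inside 94 x 135 (3.5 mm play each side of the carrier); black bar handle 14 (x) x 70 (y), 28 high. Origin: centre at the skirt's lower edge; plate top 18 mm, handle top 46 above it. Fits either way round. Origin over the carrier's: 25 mm laid on, 19 fully home (plate on the walls).
- pad: Empty cork pad 160 (x) x 200 (y) x 3 mm fixed on the bench on the other side of the carrier from the pellets: room to lay the lid while loading. Origin: centre of its underside.
- timer: White clockwork timer 85 x 85 x 45 mm fixed to the bench, behind and left or right of the carrier. Origin at the centre of its underside, z up.
- key (a joint): Winding key of the timer, rad. Grows as the key is turned clockwise seen from above; the fully wound stop is at 5.2. A light spring is held by friction (about 0.06 to 0.09 N m to turn); it stays where it is let go. At 0 the blade lies along the timer's x axis; at value v it has turned by -v about z.
- key_grip (a point): Point on the key's vertical axis at mid-height of the steel blade, 69 mm above the bench; x axis along the blade. Blade 44 mm long, 10 mm thick, from 51 to 81 mm above the bench (timer's top at 45).
- pellet0: White ceramic catalyst pellet, a plain squat cylinder 24 mm diameter, 16 mm tall, 20 g, standing on a flat black rubber mat (180 x 130 x 3 mm, fixed) on one side of the carrier; which side varies. Origin at its centre, z along its axis. Four to six pellets are present.
- pellet1: White ceramic catalyst pellet, a plain squat cylinder 24 mm diameter, 16 mm tall, 20 g, standing on a flat black rubber mat (180 x 130 x 3 mm, fixed) on one side of the carrier; which side varies. Origin at its centre, z along its axis. Four to six pellets are present.
- pellet2: White ceramic catalyst pellet, a plain squat cylinder 24 mm diameter, 16 mm tall, 20 g, standing on a flat black rubber mat (180 x 130 x 3 mm, fixed) on one side of the carrier; which side varies. Origin at its centre, z along its axis. Four to six pellets are present.
- pellet3: White ceramic catalyst pellet, a plain squat cylinder 24 mm diameter, 16 mm tall, 20 g, standing on a flat black rubber mat (180 x 130 x 3 mm, fixed) on one side of the carrier; which side varies. Origin at its centre, z along its axis. Four to six pellets are present.
- pellet4: White ceramic catalyst pellet, a plain squat cylinder 24 mm diameter, 16 mm tall, 20 g, standing on a flat black rubber mat (180 x 130 x 3 mm, fixed) on one side of the carrier; which side varies. Origin at its centre, z along its axis. Four to six pellets are present.
- pellet5: White ceramic catalyst pellet, a plain squat cylinder 24 mm diameter, 16 mm tall, 20 g, standing on a flat black rubber mat (180 x 130 x 3 mm, fixed) on one side of the carrier; which side varies. Origin at its centre, z along its axis. Four to six pellets are present.
- beaker: Glass beaker, 64 mm wide, 70 high; a bystander, to be left where it is. Origin at the centre of its underside.
- vial: Amber jar with white cap, 34 mm wide, 50 high; a bystander, to be left where it is. Origin at the centre of its underside.
- stopper: Brown-red rubber stopper, a tapered plug 44 mm wide at the top, 30 high; a bystander, to be left where it is. Origin at the centre of its underside.
- flask: Conical flask, 76 mm wide, 108 high; a bystander, to be left where it is. Origin at the centre of its underside.
- cork_ring: Cork ring, 90 mm wide, 25 high; a bystander, to be left where it is. Origin at the centre of its underside.
- spatula: Narrow steel lab spatula lying flat, 145 mm long, 6 thick; a bystander, to be left where it is. Origin at mid-length, on the bench.

How it is judged:
On the way, in this order (a step that is already met when the one before it is completed fails the run):
1. every pellet lies in a well, one per well (x of pellet0 in the frame of carrier between -0.0395 and 0.0395 m and y of pellet0 in the frame of carrier between -0.06 and 0.06 m and z of pellet0 in the frame of carrier between 0.005 and 0.023 m and x of pellet1 in the frame of carrier between -0.0395 and 0.0395 m and y of pellet1 in the frame of carrier between -0.06 and 0.06 m and z of pellet1 in the frame of carrier between 0.005 and 0.023 m and x of pellet2 in the frame of carrier between -0.0395 and 0.0395 m and y of pellet2 in the frame of carrier between -0.06 and 0.06 m and z of pellet2 in the frame of carrier between 0.005 and 0.023 m and x of pellet3 in the frame of carrier between -0.0395 and 0.0395 m and y of pellet3 in the frame of carrier between -0.06 and 0.06 m and z of pellet3 in the frame of carrier between 0.005 and 0.023 m and x of pellet4 in the frame of carrier between -0.0395 and 0.0395 m and y of pellet4 in the frame of carrier between -0.06 and 0.06 m and z of pellet4 in the frame of carrier between 0.005 and 0.023 m and x of pellet5 in the frame of carrier between -0.0395 and 0.0395 m and y of pellet5 in the frame of carrier between -0.06 and 0.06 m and z of pellet5 in the frame of carrier between 0.005 and 0.023 m), for 0.2 s.
2. the lid is on the carrier and pressed fully home (horizontal distance between lid and carrier below 0.008 m and z of lid in the frame of carrier between 0.012 and 0.0215 m and angle between lid's own z axis and vertical below 0.06 rad), for 0.2 s.
3. the key is wound to its stop (value of joint key above 4.9 rad), for 0.2 s.
At the end, for the whole second after the job is handed in: Each pellet present lies wholly inside a well, one per well (centre under 23 mm above the carrier's underside); the lid is level on the carrier, centred within 8 mm and within 2.5 mm of fully home; the key is within 0.3 rad of its stop (over 4.9 rad); the lid is at rest (all of step 1 and all of step 2 and value of joint key above 4.9 rad and linear speed of lid below 0.02 m/s); the robot touches nothing.
It fails at once if a bystander is pushed more than 40 mm away (distance of any of beaker, vial, stopper, flask, cork_ring, spatula from where it was at the start of the episode above 0.04 m).
Of pellet0, pellet1, pellet2, pellet3, pellet4, pellet5 only 4 to 6 are there at a start; the rules pass over those that are not, and their reading is None.
At some moment in a run one of pellet0, pellet1, pellet2, pellet3, pellet4, pellet5 may be knocked a few centimetres aside while the robot is not near it.
Once in a run the grip may slacken for a moment while it holds something.
It also fails if it takes over 210 s, if anything falls off the work surface, if the arm or the gripper's body presses on something with over 40 N, if the wrist force passes 120 N, or if a joint passes its speed limit or range.

### The arm

A 6-joint arm with a two-finger parallel gripper is mounted at the origin on the work surface. World frame = base frame: x ahead of the robot, y to its left, z up, the work surface at z = 0. Lengths are in m, angles in rad, forces in N, time in s.
With the tool pointing down it reaches from about 0.3 to 0.875 m from the base axis. Payload 6.4 kg.
Tool frame: the origin (TCP) lies midway between the tips of the shut fingers; the grasp point (between the pads) lies 19 mm behind it (robot.pinch_z is the distance from the TCP to the grasp point, in m); z points along the fingers, y is the direction in which the jaws open and shut (so a half turn about z gives the same grasp; the last joint's range is limited). The gripper opens to 85 mm and grips with 20 to 120 N. Pads are 22 mm wide; open, the fingers measure 114 mm over their backs; the gripper's body (76 mm by 85 mm) begins 54 mm behind the grasp point. The pads swing forward as they close: fully open they stand 13 mm farther back than shut.
Start: joints at [0.963, 0.181, 1.607, -0, 1.354, -0.206], TCP at [0.225, 0.529, 0.231] pointing down, gripper open.
Joint ranges: [-2.99, 2.99], [-0.89, 2.07], [0.3, 2.58], [-1.14, 4.28], [0, 2.63], [-3.12, 3.12]. Speed limits (rad/s): [2.57, 2.57, 3.01, 3.14, 3.14, 3.14].

### API

Orientations are given as a rotation vector (axis times angle).
In Python, from plant import robot gives the robot as it stands.
- The arm moves only by the tool jog_arm, never from a script. Its argument "targets" is a list of rows, each an object of numbers: "hand": the opening, from 0 (shut) to 1 (fully open); "tx", "ty", "tz": the shift along the world's x, y, z in mm; "twist": the turn about the world's z in rad. In form: [{"hand": .., "tx": .., "ty": .., "tz": .., "twist": ..}, ...]. A call has 1 to 12 rows; each row is the pose to reach, as a shift and turn from the pose measured when the call began; what a row does not reach only later rows make up. A row lasts 1/12 s, in which the tool goes at most 41.7 mm and 7.16 degrees, less where a joint would pass 70% of its speed; a pose out of reach is approached as far as the arm can. A call with a gripper value outside its range is refused whole. The fingers move at their own pace and stop on an object; "force" is the grip in N (left out, the last holds). Time passes only in rows, so rows that repeat a pose let the fingers close. It gives the time, the measured TCP pose, the force and the opening at its end, in the units of the state.
- robot.read_state(): the state, without advancing time (a new reading comes with each control period).
- robot.read_camera(name): name is "scene" or "top"; returns the picture (400x640x3 uint8, red, green, blue); there is no depth.
- robot.camera_params(name): a dict with "fx", "fy", "cx", "cy" (pixels), "dist" ([k1, k2, p1, p2, k3] as OpenCV has them; the pictures are not rectified), "eye" and "attitude" of the camera in the world. Camera axes: x right, y down, z forward; pixel columns grow to the right and rows downward; lengths in m; the calibration is good to about 2 mm. A picture is of the moment at which its call begins. camera_params takes no time and is no camera call.
- robot.sign_off(): hands the job in, once; it reports no verdict.
Trained networks look in the newest picture that a camera, given by its name, has taken for a name from the list of things; names that differ only in an ending like _2 or _b are one class to them, and where a whole thing is asked for, a point or a joint stands for the part that bears it (a point fixed in the world has none). Each returns a list of dicts, best first, with "confidence" (0 to 1); they miss things now and then, are a little off and sometimes report something else, mostly with a low value. They report only what shows in the picture. A call takes as long as a camera call.
- robot.find_in(camera, thing): "bbox" ([left, top, width, height] in pixels, round what is visible of it).
- robot.regions_of(camera, thing): "pixels" (400x640 bool, what is visible of it) and "bbox" ([left, top, width, height] in pixels, round what is visible of it).
- robot.mark_of(camera, thing): "xy" ([column, row] in pixels: a listed point, or the origin of a listed thing).
The state is a dict: "clock": time; "q": joint angles; "qd": joint speeds; "joint_torque": joint torques, N m; "tool_pos": TCP position; "tool_rot": TCP orientation; "wrist_force": force on the tool from outside, world axes, zero at the start; "wrist_torque": the same for the moment, N m; "gripper_width": finger opening in m.
Only numpy, scipy, OpenCV 4.12 (cv2) and the standard library are available. Lean on these libraries where they do the work, as an engineer would, in place of code of your own. Each camera call takes 0.05 s, during which the arm holds its last target.

## Working session

There is one attempt and no reset: what is moved stays moved. The work goes in short steps, Python scripts to look and compute and a tool call to move; the robot and the scene stay as the last step left them, time stands still between calls to the robot, and variables do not carry over. Pictures are saved under pics/ and viewed, and the job is handed in when it is done.

Besides the shell and the picture viewer there is one more tool, called after "Call:" as name(argument=value, ...), one argument or row to a line, values as JSON. jog_arm: Moves the arm, as the interface text tells. Its arguments: {"type":"object","properties":{"targets":{"type":"array"},"force":{"type":"number"}},"required":["targets"]}

```bash
ls; mkdir -p pics; cat > h.py <<'E'
import numpy as np, cv2
from plant import robot
def cam(name,fn=None):
    im=robot.read_camera(name)
    if fn: cv2.imwrite('pics/'+fn, cv2.cvtColor(im,cv2.COLOR_RGB2BGR))
    return im
def R(name):
    a=np.array(robot.camera_params(name)['attitude'],float)
    if a.shape==(3,3): return a
    return cv2.Rodrigues(a)[0]
def ray(name,px):
    p=robot.camera_params(name)
    K=np.array([[p['fx'],0,p['cx']],[0,p['fy'],p['cy']],[0,0,1.]])
    u=cv2.undistortPoints(np.array(px,float).reshape(-1,1,2),K,np.array(p['dist'],float)).reshape(-1,2)
    d=np.c_[u,np.ones(len(u))]@R(name).T
    return np.array(p['eye'],float),d
def at_z(name,px,z):
    e,d=ray(name,px)
    t=(z-e[2])/d[:,2]
    return e+d*t[:,None]
def proj(name,P):
    p=robot.camera_params(name)
    K=np.array([[p['fx'],0,p['cx']],[0,p['fy'],p['cy']],[0,0,1.]])
    Rm=R(name).T; t=-Rm@np.array(p['eye'],float)
    return cv2.projectPoints(np.array(P,float).reshape(-1,3),cv2.Rodrigues(Rm)[0],t,K,np.array(p['dist'],float))[0].reshape(-1,2)
E
python3 - <<'E'
from h import *
for n in ['scene','top']:
    cam(n,n+'0.png'); print(robot.camera_params(n))
    for t in ['carrier','lid','pad','timer','key_grip','pellet0','beaker','vial','stopper','flask','cork_ring','spatula']:
        r=robot.mark_of(n,t)
        print(n,t,[(np.round(x['xy'],1).tolist(),round(x['confidence'],2)) for x in r][:8])
print(robot.read_state())
E
```

```text
pics
{'fx': 501.2477919279918, 'fy': 501.2477919279918, 'cx': 323.6403128642059, 'cy': 194.22496870362173, 'dist': array([-0.06065952,  0.        ,  0.        ,  0.        ,  0.        ]), 'eye': array([ 1.50915456, -0.35093737,  0.99215274]), 'attitude': array([-1.97045879, -1.34397915,  0.62777485])}
scene carrier [([391.6, 183.1], 0.72), ([321.5, 212.2], 0.6), ([323.0, 206.3], 0.51), ([415.4, 189.2], 0.26)]
scene lid [([322.3, 207.2], 0.9)]
scene pad [([232.3, 226.9], 0.56)]
scene timer [([284.3, 266.0], 0.67), ([322.5, 205.5], 0.26)]
scene key_grip [([232.3, 225.2], 0.28)]
scene pellet0 [([392.2, 181.1], 0.58), ([413.5, 189.1], 0.45), ([390.4, 170.7], 0.43), ([409.3, 177.7], 0.43)]
scene beaker [([403.1, 233.0], 0.83)]
scene vial [([310.1, 177.1], 0.5)]
scene stopper [([350.6, 247.2], 0.62), ([322.5, 211.3], 0.17)]
scene flask [([214.5, 283.7], 0.56)]
scene cork_ring [([468.1, 207.1], 0.96), ([285.5, 263.3], 0.31), ([403.0, 232.6], 0.19)]
scene spatula [([368.5, 260.7], 0.72), ([323.6, 210.2], 0.66)]
{'fx': 486.73173150862505, 'fy': 486.73173150862505, 'cx': 321.5497027769928, 'c
[... 731 characters left out ...]
166.8], 0.5), ([383.6, 162.5], 0.22)]
{'clock': 1.3, 'q': array([ 9.62678156e-01,  1.80798423e-01,  1.60698989e+00,  6.97749733e-06,
        1.35377486e+00, -2.06301592e-01]), 'qd': array([-0.00177181, -0.00148011, -0.00103051, -0.00090226,  0.0018217 ,
        0.00061285]), 'joint_torque': array([ 1.14184309e-03, -4.44855309e+01, -3.51666713e+01, -1.35593818e-04,
        9.60938160e-04,  2.07204084e-05]), 'tool_pos': array([0.224876  , 0.52923286, 0.23129424]), 'tool_rot': array([6.26935679e-01, 3.07839601e+00, 4.67483054e-05]), 'wrist_force': array([-0.31870492, -0.09810308, -0.0080821 ]), 'wrist_torque': array([-0.02036159, -0.04362581,  0.01413698]), 'gripper_width': 0.08529005223804159}
```

View pics/scene0.png

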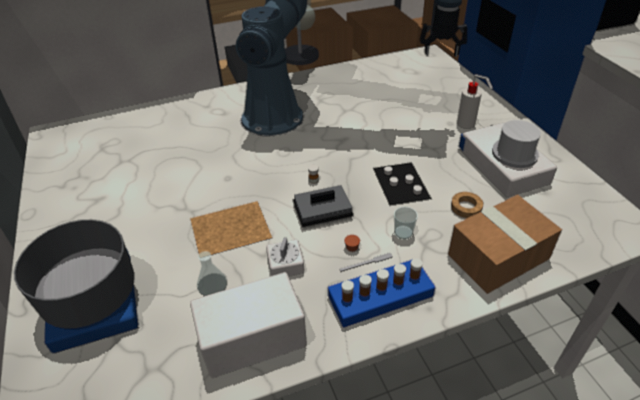

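View pics/top0.png

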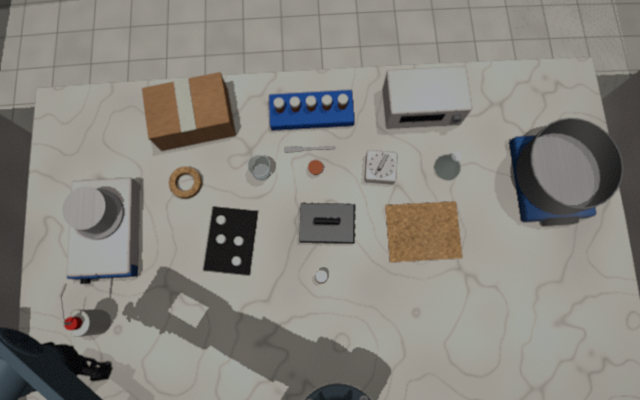

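```bash
python3 - <<'E'
from h import *
im=cam('top')
def crop(im,x0,y0,x1,y1,s,fn):
    cv2.imwrite('pics/'+fn,cv2.cvtColor(cv2.resize(im[y0:y1,x0:x1],None,fx=s,fy=s,interpolation=cv2.INTER_CUBIC),cv2.COLOR_RGB2BGR))
crop(im,195,130,475,300,2.8,'c1.png')
Z={'lid':.043,'pad':.003,'timer':.045,'pellet0':.019,'key_grip':.081,'vial':.05,'stopper':.03,'carrier':.043}
for t in Z:
    for r in robot.regions_of('top',t):
        m=r['pixels'].astype(np.uint8); c=max(cv2.findContours(m,0,2)[0],key=cv2.contourArea)
        rect=cv2.minAreaRect(c); M=cv2.moments(m,True); cen=(M['m10']/M['m00'],M['m01']/M['m00'])
        box=at_z('top',cv2.boxPoints(rect),Z[t]); 
        e1=box[1]-box[0]; e2=box[2]-box[1]
        print(t,round(r['confidence'],2),np.round(cen,1),'cen',np.round(at_z('top',[cen],Z[t])[0],4),'boxc',np.round(box.mean(0),4),'sides',np.round([np.linalg.norm(e1),np.linalg.norm(e2)],3),'ang',np.round([np.degrees(np.arctan2(e1[1],e1[0])),np.degrees(np.arctan2(e2[1],e2[0]))],1))
E
```

```text
lid 0.75 [326.6 222.7] cen [ 0.5262 -0.0049  0.043 ] boxc [ 0.5259 -0.0032  0.043 ] sides [0.145 0.108] ang [-93.4 175.9]
lid 0.57 [423.  231.2] cen [ 0.488  -0.2597  0.043 ] boxc [ 0.4896 -0.2602  0.043 ] sides [0.2  0.16] ang [-90.1 176.4]
pad 0.88 [422.9 231.4] cen [ 0.4932 -0.2679  0.003 ] boxc [ 0.4938 -0.2682  0.003 ] sides [0.209 0.163] ang [-90.4 176.1]
timer 0.64 [380.9 166.9] cen [ 0.6716 -0.1623  0.045 ] boxc [ 0.6721 -0.1627  0.045 ] sides [0.094 0.087] ang [ -8.7 -97.9]
pellet0 0.54 [220.4 238.9] cen [0.5028 0.2842 0.019 ] boxc [0.5029 0.2842 0.019 ] sides [0.024 0.025] ang [ -66.1 -154.9]
key_grip 0.51 [382.6 161.5] cen [ 0.6756 -0.1631  0.081 ] boxc [ 0.675  -0.1631  0.081 ] sides [0.047 0.01 ] ang [ -30.3 -121.3]
vial 0.71 [321.1 276.7] cen [0.3841 0.0182 0.05  ] boxc [0.3846 0.0183 0.05  ] sides [0.031 0.033] ang [-93.3 176.5]
stopper 0.55 [315.1 166.7] cen [0.687  0.0172 0.03  ] boxc [0.6862 0.0175 0.03  ] sides [0.039 0.04 ] ang [-93.4 176.6]
```

View pics/c1.png

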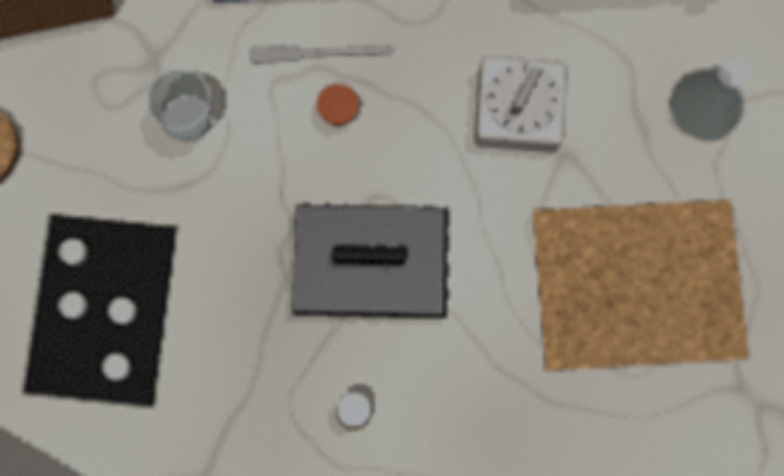

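```bash
python3 - <<'E'
from h import *
f=lambda a:np.array(a,float)/2.8+[195,130]
def rep(n,c,z):
    P=at_z('top',f(c),z)
    print(n,'c',np.round(P.mean(0),4),'top edge',np.round(np.degrees(np.arctan2(*(P[1]-P[0])[[1,0]])),1),'bot',np.round(np.degrees(np.arctan2(*(P[2]-P[3])[[1,0]])),1),'len',np.round([np.linalg.norm(P[1]-P[0]),np.linalg.norm(P[3]-P[0])],3))
rep('lid',[(295,204),(449,207),(446,317),(293,314)],.043)
rep('pad',[(534,209),(732,200),(748,357),(546,370)],.003)
rep('mat',[(51,214),(177,227),(155,406),(24,392)],.003)
rep('timer',[(484,57),(567,61),(562,141),(479,137)],.045)
print('handle',at_z('top',f([(369,254)]),.071))
print('pellets',np.round(at_z('top',f([(72,250),(72,305),(122,310),(115,366)]),.019),4))
print('ends of key',P:=at_z('top',f([(540,70),(507,122)]),.075))
im=cam('top'); g=cv2.cvtColor(im,cv2.COLOR_RGB2GRAY)
print(g[215:232,318:336])
sub=g[205:285,195:265]; m=(sub>120).astype(np.uint8)
mat=np.zeros_like(g); mat[200:280,200:262]=1
n,l,s,c=cv2.connectedComponentsWithStats(((g>110)&(mat>0)).astype(np.uint8))
for i in range(1,n):
    if 20<s[i,4]<200: print(s[i],c[i],np.round(at_z('top',[c[i]],.019),4))
E
```

```text
lid c [ 0.5256 -0.007   0.043 ] top edge -94.5 bot -94.5 len [0.148 0.106]
pad c [ 0.494  -0.2703  0.003 ] top edge -90.7 bot -89.9 len [0.198 0.159]
mat c [0.4998 0.2576 0.003 ] top edge -99.3 bot -99.1 len [0.127 0.177]
timer c [ 0.676  -0.1653  0.045 ] top edge -96.2 bot -96.2 len [0.082 0.082]
handle [[ 0.52647779 -0.00513434  0.071     ]]
pellets [[0.5566 0.2826 0.019 ]
 [0.5025 0.2834 0.019 ]
 [0.4949 0.235  0.019 ]
 [0.4413 0.243  0.019 ]]
ends of key [[ 0.69489526 -0.17972033  0.075     ]
 [ 0.6451097  -0.14370891  0.075     ]]
[[95 93 95 97 94 97 96 96 95 96 95 95 96 97 93 96 96 95]
 [91 90 89 87 90 90 91 91 91 95 96 92 90 90 93 94 97 96]
 [59 58 58 62 62 64 64 64 68 86 86 71 63 65 70 84 88 90]
 [25 28 25 33 29 31 33 37 36 48 45 36 31 36 33 48 54 53]
 [21 22 23 28 21 24 28 23 29 27 25 26 25 27 27 29 27 25]
 [32 35 32 31 33 31 34 34 30 32 31 29 28 33 26 29 28 35]
 [34 40 39 37 37 34 37 35 36 34 34 32 35 32 34 35 36 37]
 [25 22 23 23 23 23 26 24 24 24 28 23 27 27 25 29 31 29]
 [20 18 17 22 23 18 14 12 14 10 14 13 13 13 18 10 16 14]
 [49 47 47 48 48 46 42 39 40 40 38 40 41 43 40 40 41 33]
 [78 78 77 77 76 78 77 77 77 78 76 75 75 76 72 74 76 73]
 [94 94 94 94 93 95 93 94 94 92 94 93 92 91 86 85 91 93]
 [96 97 96 97 97 97 97 98 97 96 96 96 96 96 95 94 95 96]
 [98 98 97 97 96 96 98 97 96 98 96 98 96 98 97 96 97 97]
 [96 97 96 96 96 96 96 99 96 95 96 95 95 95 95 97 97 96]
 [96 96 97 99 95 98 97 97 95 97 97 98 96 97 95 96 96 95]
 [96 98 96 98 97 98 97 97 97 97 99 98 96 97 96 98 96 97]]
[216 216   9   8  59] [220.28813559 219.33898305] [[0.5565 0.2838 0.019 ]]
[216 235   9   8  59] [220.28813559 238.45762712] [[0.5039 0.2845 0.019 ]]
[234 237   9   8  60] [238.  240.5] [[0.4956 0.2365 0.019 ]]
[232 257   9   8  61] [235.95081967 260.55737705] [[0.4418 0.2433 0.019 ]]
```

Call:
jog_arm(
  targets=[
    {"tx":40,"ty":0,"tz":10,"hand":0.7,"twist":-0.1},
    {"tx":60,"ty":-40,"tz":10,"hand":0.7,"twist":-0.2},
    {"tx":80,"ty":-80,"tz":10,"hand":0.7,"twist":-0.3},
    {"tx":100,"ty":-120,"tz":10,"hand":0.7,"twist":-0.4},
    {"tx":120,"ty":-160,"tz":10,"hand":0.7,"twist":-0.5},
    {"tx":140,"ty":-195,"tz":10,"hand":0.7,"twist":-0.6},
    {"tx":160,"ty":-230,"tz":10,"hand":0.7,"twist":-0.7},
    {"tx":180,"ty":-265,"tz":10,"hand":0.7,"twist":-0.8},
    {"tx":200,"ty":-300,"tz":10,"hand":0.7,"twist":-0.9},
    {"tx":220,"ty":-335,"tz":10,"hand":0.7,"twist":-1.0},
    {"tx":240,"ty":-370,"tz":10,"hand":0.7,"twist":-1.1},
    {"tx":260,"ty":-400,"tz":10,"hand":0.7,"twist":-1.2},
  ],
  force=60,
)

```text
clock: 2.8
tool_pos: [0.4855, 0.1271, 0.2417]
tool_rot: [2.261, 2.18, 0.001]
wrist_force: [-0.3, 1.6, -0.1]
gripper_width: 0.0598
```

Call:
jog_arm(
  targets=[
    {"tx":15,"ty":-40,"tz":0,"hand":0.7,"twist":-0.042},
    {"tx":30,"ty":-80,"tz":0,"hand":0.7,"twist":-0.042},
    {"tx":41,"ty":-115,"tz":-20,"hand":0.7,"twist":-0.042},
    {"tx":41,"ty":-133,"tz":-50,"hand":0.7,"twist":-0.042},
    {"tx":41,"ty":-133,"tz":-90,"hand":0.7,"twist":-0.042},
    {"tx":41,"ty":-133,"tz":-120,"hand":0.7,"twist":-0.042},
    {"tx":41,"ty":-133,"tz":-120,"hand":0.7,"twist":-0.042},
    {"tx":41,"ty":-133,"tz":-120,"hand":0.7,"twist":-0.042},
  ],
)

```text
clock: 3.47
tool_pos: [0.5252, -0.0058, 0.1206]
tool_rot: [-2.305, -2.131, 0.003]
wrist_force: [0.3, -0.0, 1.9]
gripper_width: 0.0596
```

```bash
python3 - <<'E'
from h import *
im=cam('scene','s1.png'); 
cv2.imwrite('pics/s1c.png',cv2.cvtColor(cv2.resize(im[150:280,230:430],None,fx=4,fy=4,interpolation=2),4))
E
```

```text
(no output)
```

View pics/s1c.png

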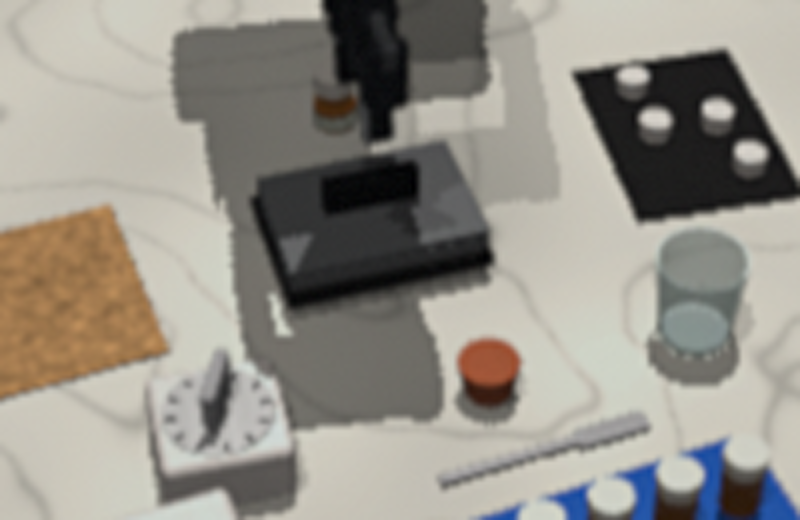

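```bash
python3 - <<'E'
from h import *
for P in [(.5552,-.008,.126),(.4952,-.003,.126),(.5265,-.006,.071),(.5265+.0055,-.041,.071),(.5265-.0055,.029,.071)]:
    print(P,(proj('scene',P)[0]-[230,150]+.5)*4)
c=np.array([.5265,-.006,.043]);a=np.radians(-4.5);Rz=np.array([[np.cos(a),-np.sin(a)],[np.sin(a),np.cos(a)]])
for s in [(1,1),(1,-1),(-1,-1),(-1,1)]:
    p=c.copy();p[:2]+=Rz@(np.array(s)*[.051,.0715]);print(s,(proj('scene',p)[0]-[230,150]+.5)*4)
E
```

```text
(0.5552, -0.008, 0.126) [375.75439307 137.32688356]
(0.4952, -0.003, 0.126) [351.48149862  82.97519373]
(0.5265, -0.006, 0.071) [365.4549109  172.00900927]
(0.5319999999999999, -0.041, 0.071) [320.61415397 189.70601415]
(0.521, 0.029, 0.071) [409.48575614 154.63241633]
(1, 1) [486.23847649 227.99593678]
(1, -1) [286.04200195 271.80038011]
(-1, -1) [250.48016027 176.49857831]
(-1, 1) [441.29332447 136.72485019]
```

Call:
jog_arm(
  targets=[
    {"tx":2,"ty":0,"tz":-30,"hand":0.7,"twist":0},
    {"tx":2,"ty":0,"tz":-55,"hand":0.7,"twist":0},
    {"tx":2,"ty":0,"tz":-73,"hand":0.7,"twist":0},
    {"tx":2,"ty":0,"tz":-73,"hand":0.7,"twist":0},
    {"tx":2,"ty":0,"tz":-73,"hand":0.0,"twist":0},
    {"tx":2,"ty":0,"tz":-73,"hand":0.0,"twist":0},
    {"tx":2,"ty":0,"tz":-73,"hand":0.0,"twist":0},
    {"tx":2,"ty":0,"tz":-73,"hand":0.0,"twist":0},
    {"tx":2,"ty":0,"tz":-73,"hand":0.0,"twist":0},
    {"tx":2,"ty":0,"tz":-73,"hand":0.0,"twist":0},
  ],
  force=60,
)

```text
clock: 4.35
tool_pos: [0.5305, -0.0061, 0.0515]
tool_rot: [2.304, 2.131, 0.004]
wrist_force: [0.4, 1.1, 5.9]
gripper_width: 0.0127
```

Call:
jog_arm(
  targets=[
    {"tx":0,"ty":0,"tz":0,"hand":0.0,"twist":0},
    {"tx":0,"ty":0,"tz":0,"hand":0.0,"twist":0},
    {"tx":0,"ty":0,"tz":0,"hand":0.0,"twist":0},
  ],
)

```text
clock: 4.6
tool_pos: [0.5304, -0.0061, 0.0515]
tool_rot: [2.304, 2.131, 0.004]
wrist_force: [0.3, -0.0, 0.7]
gripper_width: 0.0122
```

Call:
jog_arm(
  targets=[
    {"tx":0,"ty":0,"tz":20,"hand":0.0,"twist":0},
    {"tx":0,"ty":0,"tz":45,"hand":0.0,"twist":0},
    {"tx":0,"ty":0,"tz":70,"hand":0.0,"twist":0},
    {"tx":0,"ty":0,"tz":90,"hand":0.0,"twist":0},
    {"tx":0,"ty":0,"tz":90,"hand":0.0,"twist":0},
  ],
)

```text
clock: 5.02
tool_pos: [0.5331, -0.0067, 0.1458]
tool_rot: [2.299, 2.127, 0.011]
wrist_force: [1.4, 0.5, -1.8]
gripper_width: 0.0122
```

```bash
python3 - <<'E'
from h import *
im=cam('scene','s2.png'); 
cv2.imwrite('pics/s2c.png',cv2.cvtColor(cv2.resize(im[120:280,230:430],None,fx=4,fy=3.7,interpolation=2),4))
E
```

```text
(no output)
```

View pics/s2c.png

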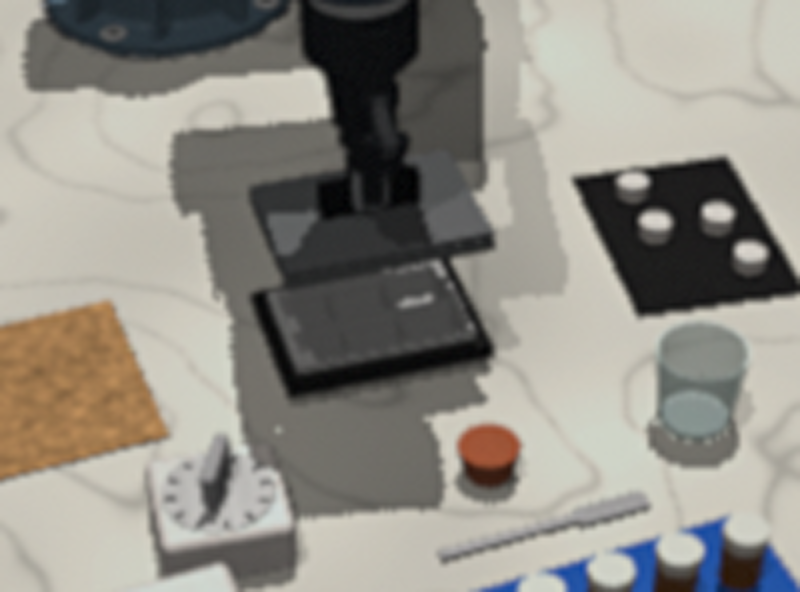

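Call:
jog_arm(
  targets=[
    {"tx":-5,"ty":-20,"tz":0,"hand":0.0,"twist":0},
    {"tx":-10,"ty":-55,"tz":0,"hand":0.0,"twist":0},
    {"tx":-15,"ty":-90,"tz":0,"hand":0.0,"twist":0},
    {"tx":-20,"ty":-125,"tz":0,"hand":0.0,"twist":0},
    {"tx":-25,"ty":-160,"tz":0,"hand":0.0,"twist":0},
    {"tx":-30,"ty":-195,"tz":0,"hand":0.0,"twist":0},
    {"tx":-34,"ty":-225,"tz":0,"hand":0.0,"twist":0},
    {"tx":-38,"ty":-250,"tz":0,"hand":0.0,"twist":0},
    {"tx":-38,"ty":-263,"tz":-15,"hand":0.0,"twist":0},
    {"tx":-38,"ty":-263,"tz":-40,"hand":0.0,"twist":0},
    {"tx":-38,"ty":-263,"tz":-65,"hand":0.0,"twist":0},
    {"tx":-38,"ty":-263,"tz":-90,"hand":0.0,"twist":0},
  ],
)

```text
clock: 6.07
tool_pos: [0.4924, -0.2691, 0.0503]
tool_rot: [2.304, 2.129, 0.008]
wrist_force: [-0.3, -0.6, -1.8]
gripper_width: 0.0127
```

Call:
jog_arm(
  targets=[
    {"tx":0,"ty":0,"tz":-10,"hand":0.0,"twist":0},
    {"tx":0,"ty":0,"tz":-16,"hand":0.0,"twist":0},
    {"tx":0,"ty":0,"tz":-20,"hand":0.0,"twist":0},
    {"tx":0,"ty":0,"tz":-20,"hand":0.0,"twist":0},
    {"tx":0,"ty":0,"tz":-20,"hand":0.0,"twist":0},
  ],
)

```text
clock: 6.48
tool_pos: [0.4929, -0.2692, 0.0308]
tool_rot: [2.303, 2.128, 0.008]
wrist_force: [0.4, -0.1, -2.4]
gripper_width: 0.0127
```

Call:
jog_arm(
  targets=[
    {"tx":0,"ty":0,"tz":-2,"hand":0.0,"twist":0},
    {"tx":0,"ty":0,"tz":-2,"hand":0.0,"twist":0},
    {"tx":0,"ty":0,"tz":-2,"hand":0.0,"twist":0},
  ],
)

```text
clock: 6.73
tool_pos: [0.4935, -0.2695, 0.03]
tool_rot: [2.302, 2.128, 0.008]
wrist_force: [-1.6, 2.3, 5.4]
gripper_width: 0.0125
```

Call:
jog_arm(
  targets=[
    {"tx":0,"ty":0,"tz":0,"hand":0.5,"twist":0},
    {"tx":0,"ty":0,"tz":0,"hand":0.5,"twist":0},
    {"tx":0,"ty":0,"tz":0,"hand":0.5,"twist":0},
    {"tx":0,"ty":0,"tz":0,"hand":0.5,"twist":0},
    {"tx":0,"ty":0,"tz":30,"hand":0.5,"twist":0},
    {"tx":0,"ty":0,"tz":70,"hand":0.5,"twist":0},
    {"tx":0,"ty":0,"tz":110,"hand":0.5,"twist":0},
    {"tx":-30,"ty":30,"tz":130,"hand":0.5,"twist":0},
    {"tx":-60,"ty":65,"tz":130,"hand":0.5,"twist":0},
    {"tx":-90,"ty":100,"tz":130,"hand":0.5,"twist":0},
    {"tx":-115,"ty":130,"tz":130,"hand":0.5,"twist":0},
    {"tx":-130,"ty":160,"tz":130,"hand":0.5,"twist":0},
  ],
)

```text
clock: 7.73
tool_pos: [0.363, -0.1109, 0.1597]
tool_rot: [2.303, 2.126, 0.008]
wrist_force: [1.5, 0.8, 1.6]
gripper_width: 0.0425
```

```bash
python3 - <<'E'
from h import *
im=cam('top','t3.png'); 
cv2.imwrite('pics/t3c.png',cv2.cvtColor(cv2.resize(im[190:290,190:480],None,fx=2.7,fy=2.7,interpolation=2),4))
cv2.imwrite('pics/t3d.png',cv2.cvtColor(cv2.resize(im[190:260,285:375],None,fx=8,fy=8,interpolation=2),4))
E
```

```text
(no output)
```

View pics/t3c.png

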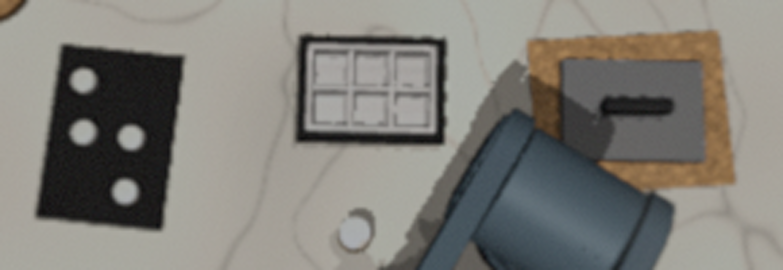

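View pics/t3d.png

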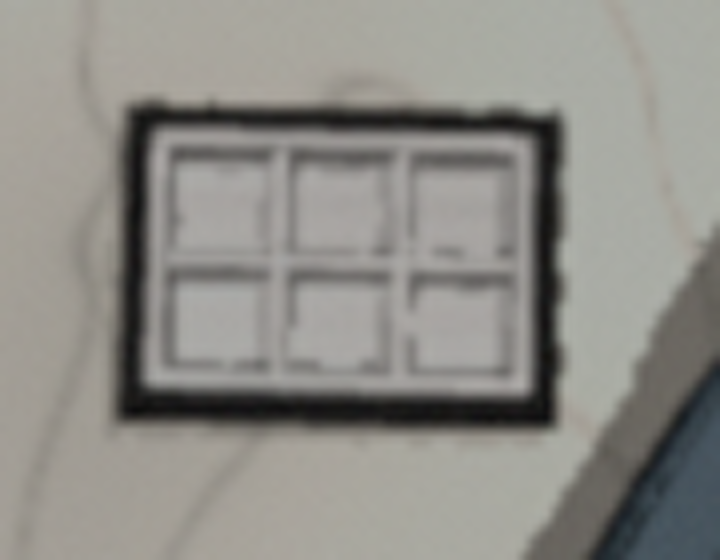

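```bash
python3 - <<'E'
from h import *
def rep(n,c,z,s,o):
    px=(np.array(c,float)+.5)/s-.5+o
    P=at_z('top',px,z)
    print(n,'c',np.round(P.mean(0),4),'edges',np.round(np.degrees(np.arctan2(*(P[1]-P[0])[[1,0]])),1),np.round(np.degrees(np.arctan2(*(P[2]-P[3])[[1,0]])),1),np.round(np.degrees(np.arctan2(*(P[0]-P[3])[[1,0]])),1),'len',np.round([np.linalg.norm(P[1]-P[0]),np.linalg.norm(P[3]-P[0])],3))
rep('carrier',[(150,125),(540,133),(530,398),(140,388)],.031,8,[285,190])
rep('collar',[(130,105),(562,115),(553,427),(118,419)],.025,8,[285,190])
rep('lidpad',[(562,59),(707,60),(704,162),(560,160)],.021,2.7,[190,190])
im=cam('top')
for r in robot.regions_of('top','carrier')+robot.regions_of('top','lid'): 
    m=r['pixels'].astype(np.uint8); c=max(cv2.findContours(m,0,2)[0],key=cv2.contourArea)
    b=cv2.boundingRect(c);M=cv2.moments(m,True); cen=(M['m10']/M['m00'],M['m01']/M['m00']); print(b,cen,r['confidence'],at_z('top',[cen],.028))
g=cv2.cvtColor(im,7); mat=np.zeros_like(g); mat[200:280,200:262]=1
n,l,s,c=cv2.connectedComponentsWithStats(((g>110)&(mat>0)).astype(np.uint8))
for i in range(1,n):
    if 20<s[i,4]<200: print(s[i],c[i],np.round(at_z('top',[c[i]],.019),4))
im=cam('scene')
m=robot.mark_of('scene','carrier'); print([(r['xy'],r['confidence']) for r in m], proj('scene',(.528,-.006,0)))
cv2.imwrite('pics/s4c.png',cv2.cvtColor(cv2.resize(im[150:250,280:440],None,fx=5,fy=5,interpolation=2),4))
E
```

```text
carrier c [ 0.5299 -0.0064  0.031 ] edges -94.6 -94.8 -5.0 len [0.132 0.09 ]
collar c [ 0.5292 -0.0067  0.025 ] edges -94.7 -94.4 -5.0 len [0.147 0.108]
lidpad c [ 0.4932 -0.2682  0.021 ] edges -93.8 -94.3 -6.4 len [0.147 0.102]
(299, 203, 57, 42) (327.17752808988763, 223.19325842696628) 0.88 [[ 0.52734188 -0.0065881   0.028     ]]
(308, 159, 15, 16) (315.1043956043956, 166.3186813186813) 0.65 [[0.68870973 0.01708246 0.028     ]]
(396, 211, 56, 40) (423.639489194499, 230.59626719056973) 0.23 [[ 0.49170532 -0.26480655  0.028     ]]
(385, 201, 77, 60) (426.578073089701, 227.6467331118494) 0.18 [[ 0.49923257 -0.27359121  0.028     ]]
(398, 212, 53, 39) (424.0357327809425, 230.48006214396685) 0.85 [[ 0.49195553 -0.26591035  0.028     ]]
[216 216   9   8  59] [220.28813559 219.33898305] [[0.5565 0.2838 0.019 ]]
[216 235   9   8  60] [220.25 238.4 ] [[0.504  0.2846 0.019 ]]
[234 237   9   8  60] [238.  240.5] [[0.4956 0.2365 0.019 ]]
[232 257   9   9  62] [235.9516129  260.62903226] [[0.4416 0.2433 0.019 ]]
[([323.3, 210.2], 0.68)] [[321.67158626 211.36877243]]
```

View pics/s4c.png

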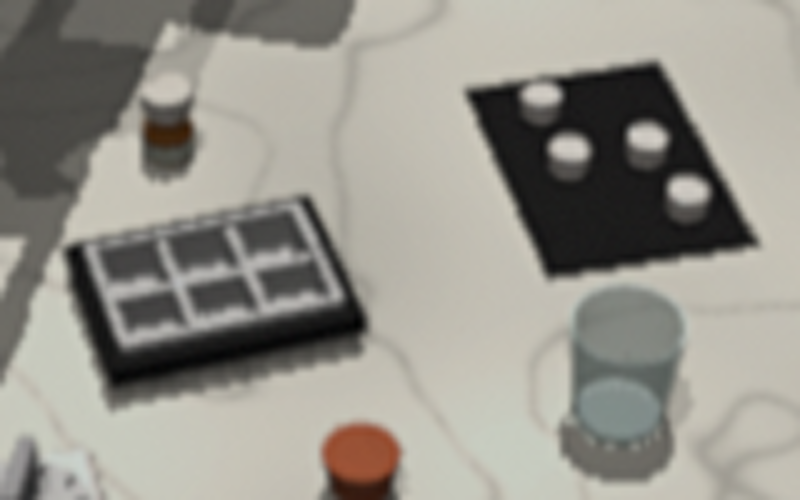

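```bash
python3 - <<'E'
from h import *
f=lambda c:(np.array(c,float)+.5)/5-.5+[280,150]
P=at_z('scene',f([(85,243),(302,202),(345,302),(123,347)]),.031)
print(P.mean(0),np.round(P,3).tolist(), np.degrees(np.arctan2(*(P[1]-P[0])[[1,0]])))
print(at_z('scene',f([(542,93),(570,148),(648,137),(688,190)]),.019))
c=np.array([.5295,-.0062]);a=np.radians(-4.7);Rz=np.array([[np.cos(a),-np.sin(a)],[np.sin(a),np.cos(a)]])
for x in(.0205,-.0205):
  for y in (.041,0,-.041): print((x,y),np.round(c+Rz@[x,y],4))
E
```

```text
[ 0.53145929 -0.00420829  0.031     ] [[0.481, -0.064, 0.031], [0.495, 0.064, 0.031], [0.582, 0.055, 0.031], [0.569, -0.072, 0.031]] 83.74050200128039
[[0.44356269 0.24545638 0.019     ]
 [0.4974106  0.23751645 0.019     ]
 [0.50600422 0.28579309 0.019     ]
 [0.55826945 0.28444168 0.019     ]]
(0.0205, 0.041) [0.5533 0.033 ]
(0.0205, 0) [ 0.5499 -0.0079]
(0.0205, -0.041) [ 0.5466 -0.0487]
(-0.0205, 0.041) [0.5124 0.0363]
(-0.0205, 0) [ 0.5091 -0.0045]
(-0.0205, -0.041) [ 0.5057 -0.0454]
```

Call:
jog_arm(
  targets=[
    {"tx":15,"ty":37,"tz":0,"hand":0.5,"twist":0},
    {"tx":32,"ty":74,"tz":0,"hand":0.5,"twist":0},
    {"tx":50,"ty":110,"tz":0,"hand":0.5,"twist":0},
    {"tx":67,"ty":145,"tz":0,"hand":0.5,"twist":0},
    {"tx":85,"ty":180,"tz":0,"hand":0.5,"twist":0},
    {"tx":103,"ty":216,"tz":0,"hand":0.5,"twist":0},
    {"tx":121,"ty":252,"tz":0,"hand":0.5,"twist":0},
    {"tx":139,"ty":288,"tz":0,"hand":0.5,"twist":0},
    {"tx":157,"ty":324,"tz":0,"hand":0.5,"twist":0},
    {"tx":175,"ty":360,"tz":-20,"hand":0.5,"twist":0},
    {"tx":194,"ty":395,"tz":-50,"hand":0.5,"twist":0},
    {"tx":194,"ty":395,"tz":-80,"hand":0.5,"twist":0},
  ],
  force=30,
)

```text
clock: 9.03
tool_pos: [0.5655, 0.2869, 0.0822]
tool_rot: [2.297, 2.126, 0.022]
wrist_force: [0.7, 0.0, 0.3]
gripper_width: 0.0429
```

```bash
cat > pel.py <<'E'
from h import *
import sys
tag=sys.argv[1]
im=cam('scene'); cv2.imwrite(f'pics/{tag}s.png',cv2.cvtColor(cv2.resize(im[130:250,280:440],None,fx=5,fy=5,interpolation=2),4))
im=cam('top'); cv2.imwrite(f'pics/{tag}t.png',cv2.cvtColor(cv2.resize(im[190:290,190:380],None,fx=4.2,fy=4.2,interpolation=2),4))
E
python3 pel.py a
```

```text
(no output)
```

View pics/as.png

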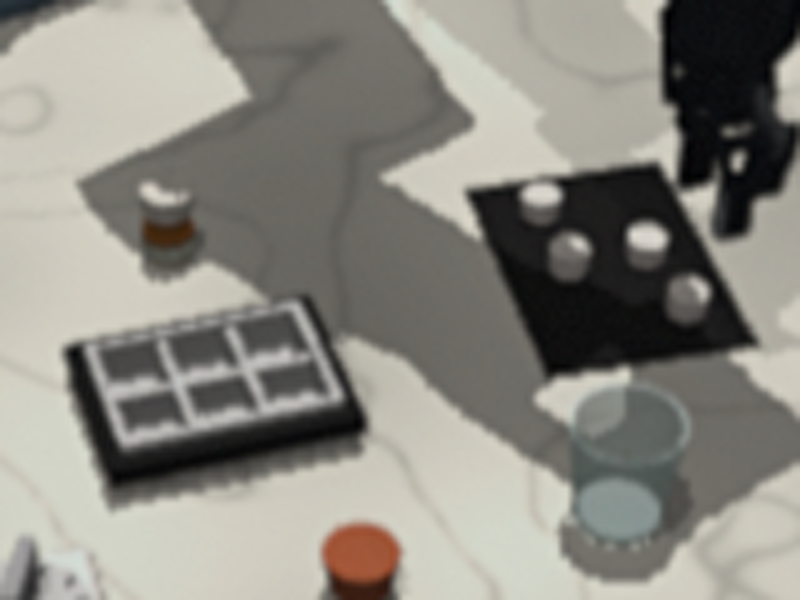

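View pics/at.png

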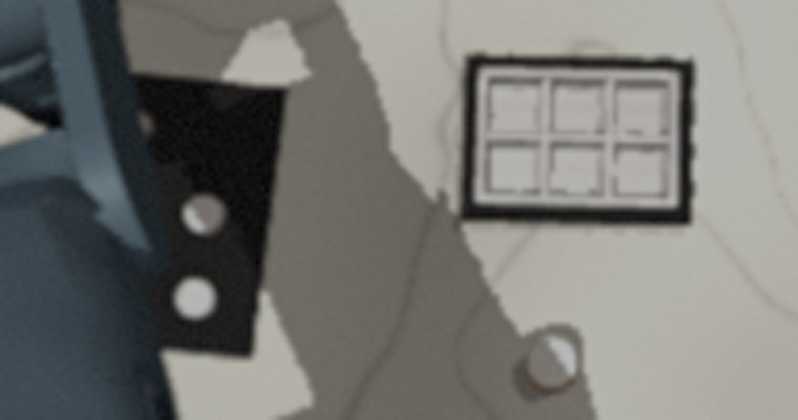

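```bash
python3 - <<'E'
from h import *
for P in [(.5868,.285,.088),(.5442,.289,.088),(.5574,.284,.019),(.5868,.285,.019)]:
    print(P,(proj('scene',P)[0]-[280,130]+.5)*5)
E
```

```text
(0.5868, 0.285, 0.088) [726.41620286 228.5872695 ]
(0.5442, 0.289, 0.088) [695.82703441 183.32681067]
(0.5574, 0.284, 0.019) [687.12420624 289.7919056 ]
(0.5868, 0.285, 0.019) [713.12561977 319.99726547]
```

Call:
jog_arm(
  targets=[
    {"tx":-8,"ty":-3,"tz":-10,"hand":0.48,"twist":0},
    {"tx":-8,"ty":-3,"tz":-30,"hand":0.48,"twist":0},
    {"tx":-8,"ty":-3,"tz":-50,"hand":0.48,"twist":0},
    {"tx":-8,"ty":-3,"tz":-65,"hand":0.48,"twist":0},
    {"tx":-8,"ty":-3,"tz":-73,"hand":0.48,"twist":0},
    {"tx":-8,"ty":-3,"tz":-74,"hand":0.48,"twist":0},
    {"tx":-8,"ty":-3,"tz":-74,"hand":0.48,"twist":0},
  ],
)

```text
clock: 9.72
tool_pos: [0.5499, 0.2783, 0.0014]
tool_rot: [2.304, 2.13, -0.01]
wrist_force: [-9.1, -3.4, 17.3]
gripper_width: 0.0415
```

Call:
jog_arm(
  targets=[
    {"tx":0,"ty":0,"tz":20,"hand":0.48,"twist":0},
    {"tx":0,"ty":0,"tz":40,"hand":0.48,"twist":0},
    {"tx":0,"ty":0,"tz":60,"hand":0.48,"twist":0},
    {"tx":0,"ty":0,"tz":60,"hand":0.48,"twist":0},
    {"tx":0,"ty":0,"tz":60,"hand":0.48,"twist":0},
  ],
)

```text
clock: 10.13
tool_pos: [0.5523, 0.278, 0.064]
tool_rot: [2.304, 2.127, -0.003]
wrist_force: [-0.4, 0.5, -0.6]
gripper_width: 0.0406
```

```bash
python3 pel.py b; python3 -c "
from plant import robot
s=robot.read_state();print(s['clock'],s['tool_pos'],s['tool_rot'],s['wrist_force'])"
```

```text
10.2333 [0.55004068 0.27765667 0.06125103] [ 2.30504545  2.12942722 -0.01012969] [-0.10547635 -0.05476347 -0.36827106]
```

View pics/bs.png

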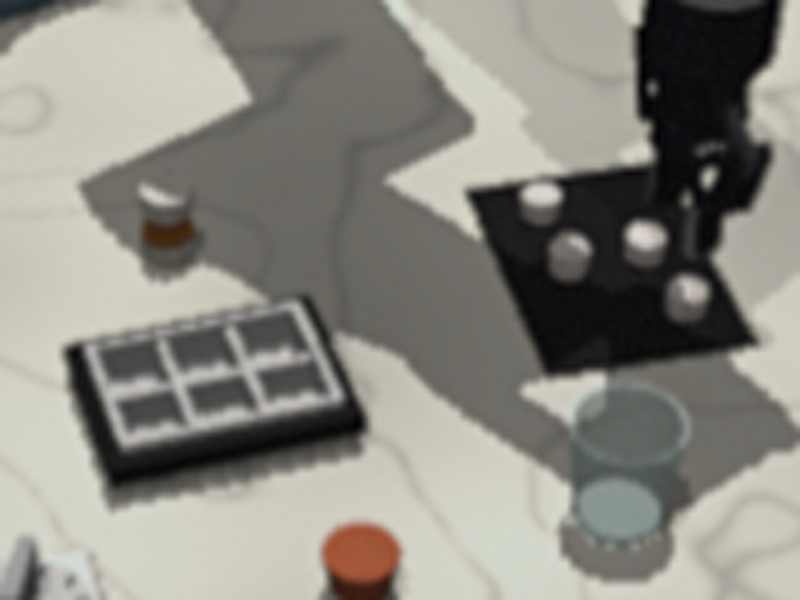

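View pics/bt.png

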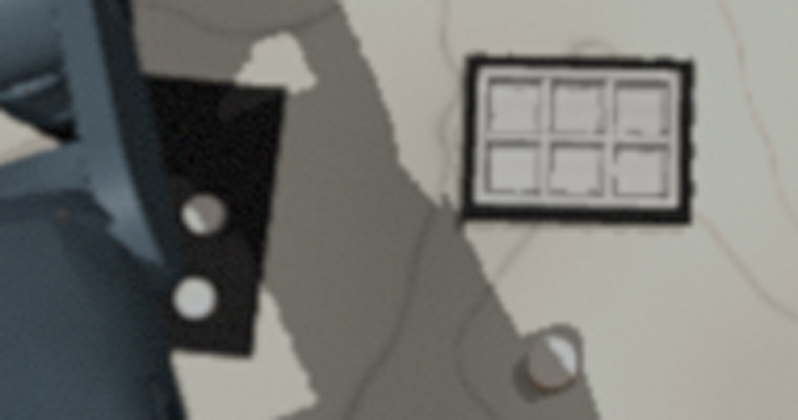

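Call:
jog_arm(
  targets=[
    {"tx":7,"ty":6,"tz":-5,"hand":0.48,"twist":0},
    {"tx":7,"ty":6,"tz":-20,"hand":0.48,"twist":0},
    {"tx":7,"ty":6,"tz":-35,"hand":0.48,"twist":0},
    {"tx":7,"ty":6,"tz":-45,"hand":0.48,"twist":0},
    {"tx":7,"ty":6,"tz":-51,"hand":0.48,"twist":0},
    {"tx":7,"ty":6,"tz":-51,"hand":0.48,"twist":0},
    {"tx":7,"ty":6,"tz":-51,"hand":0.48,"twist":0},
    {"tx":7,"ty":6,"tz":-51,"hand":0.0,"twist":0},
    {"tx":7,"ty":6,"tz":-51,"hand":0.0,"twist":0},
    {"tx":7,"ty":6,"tz":-51,"hand":0.0,"twist":0},
    {"tx":7,"ty":6,"tz":-51,"hand":0.0,"twist":0},
    {"tx":7,"ty":6,"tz":-51,"hand":0.0,"twist":0},
  ],
)

```text
clock: 11.23
tool_pos: [0.5578, 0.2839, 0.0112]
tool_rot: [2.304, 2.129, -0.007]
wrist_force: [-0.6, 0.7, 3.9]
gripper_width: 0.0219
```

Call:
jog_arm(
  targets=[
    {"tx":0,"ty":0,"tz":20,"hand":0.0,"twist":0},
    {"tx":0,"ty":0,"tz":45,"hand":0.0,"twist":0},
    {"tx":0,"ty":-20,"tz":70,"hand":0.0,"twist":0},
    {"tx":0,"ty":-50,"tz":80,"hand":0.0,"twist":0},
    {"tx":0,"ty":-85,"tz":80,"hand":0.0,"twist":0},
    {"tx":0,"ty":-120,"tz":80,"hand":0.0,"twist":0},
    {"tx":-3,"ty":-155,"tz":80,"hand":0.0,"twist":0},
    {"tx":-3,"ty":-190,"tz":80,"hand":0.0,"twist":0},
    {"tx":-3,"ty":-225,"tz":80,"hand":0.0,"twist":0},
    {"tx":-3,"ty":-250,"tz":70,"hand":0.0,"twist":0},
    {"tx":-3,"ty":-250,"tz":50,"hand":0.0,"twist":0},
    {"tx":-3,"ty":-250,"tz":50,"hand":0.0,"twist":0},
  ],
)

```text
clock: 12.23
tool_pos: [0.5524, 0.0325, 0.0584]
tool_rot: [2.311, 2.128, -0.013]
wrist_force: [-1.5, 1.0, -0.7]
gripper_width: 0.0223
```

```bash
python3 pel.py c; python3 -c "
from plant import robot
s=robot.read_state();print(s['clock'],s['tool_pos'],s['tool_rot'],s['wrist_force'],s['gripper_width'])"
```

```text
12.3333 [0.55379778 0.03410216 0.06063995] [ 2.30646538  2.1298144  -0.0098019 ] [-0.28830691  0.21642114 -0.23961642] 0.02228959470388216
```

View pics/cs.png

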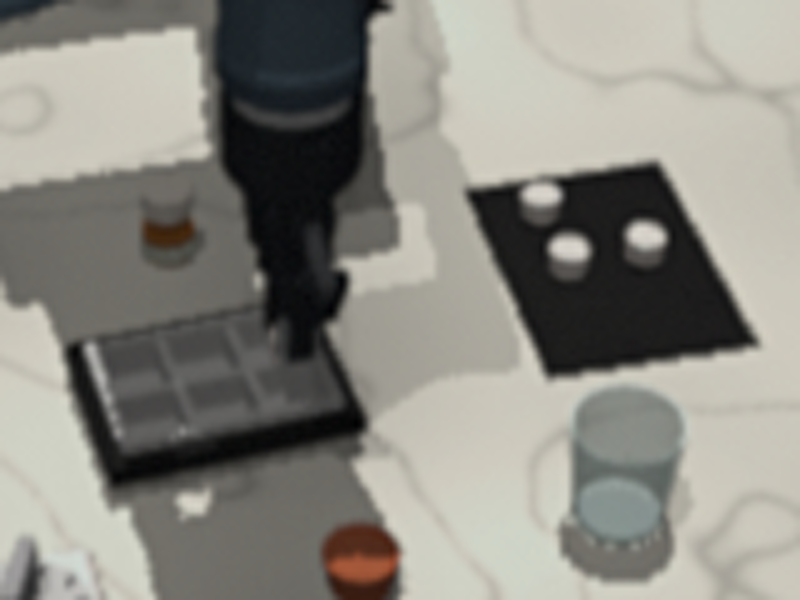

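View pics/ct.png

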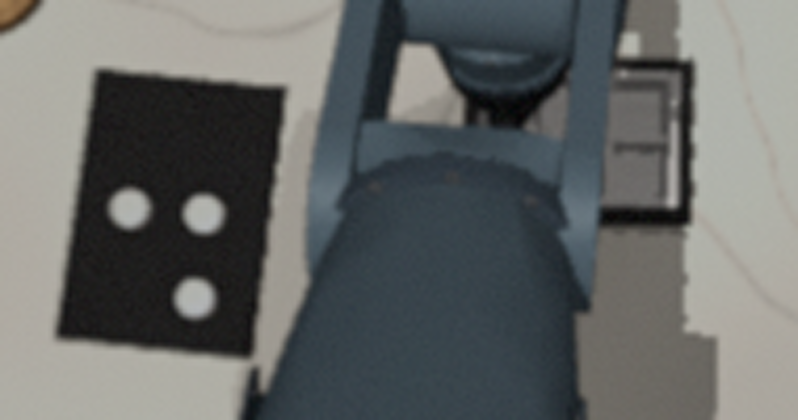

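Call:
jog_arm(
  targets=[
    {"tx":1,"ty":-1,"tz":-10,"hand":0.0,"twist":0},
    {"tx":1,"ty":-1,"tz":-20,"hand":0.0,"twist":0},
    {"tx":1,"ty":-1,"tz":-27,"hand":0.0,"twist":0},
    {"tx":1,"ty":-1,"tz":-27,"hand":0.0,"twist":0},
    {"tx":1,"ty":-1,"tz":-27,"hand":0.0,"twist":0},
  ],
)

```text
clock: 12.75
tool_pos: [0.5542, 0.0336, 0.0329]
tool_rot: [2.307, 2.131, -0.011]
wrist_force: [-0.1, -0.4, 0.2]
gripper_width: 0.0222
```

Release and go up, then back to pellet B (about 0.5045, 0.285).

Call:
jog_arm(
  targets=[
    {"tx":0,"ty":0,"tz":0,"hand":0.48,"twist":0},
    {"tx":0,"ty":0,"tz":0,"hand":0.48,"twist":0},
    {"tx":0,"ty":0,"tz":0,"hand":0.48,"twist":0},
    {"tx":0,"ty":0,"tz":20,"hand":0.48,"twist":0},
    {"tx":0,"ty":20,"tz":45,"hand":0.48,"twist":0},
    {"tx":-7,"ty":55,"tz":60,"hand":0.48,"twist":0},
    {"tx":-14,"ty":90,"tz":60,"hand":0.48,"twist":0},
    {"tx":-21,"ty":125,"tz":60,"hand":0.48,"twist":0},
    {"tx":-28,"ty":160,"tz":60,"hand":0.48,"twist":0},
    {"tx":-35,"ty":195,"tz":60,"hand":0.48,"twist":0},
    {"tx":-42,"ty":225,"tz":50,"hand":0.48,"twist":0},
    {"tx":-50,"ty":251,"tz":40,"hand":0.48,"twist":0},
  ],
)

```text
clock: 13.75
tool_pos: [0.5047, 0.2871, 0.074]
tool_rot: [2.305, 2.132, -0.007]
wrist_force: [-0.6, -0.2, -0.8]
gripper_width: 0.0409
```

```bash
python3 pel.py d; python3 -c "
from plant import robot
s=robot.read_state();print(s['clock'],s['tool_pos'],s['tool_rot'],s['wrist_force'],s['gripper_width'])"
```

```text
13.85 [0.5016219  0.28782474 0.07166213] [-2.30202907 -2.13650053  0.01379943] [-0.4205816  -0.14455544 -0.26057668] 0.04103291654869495
```

View pics/ds.png

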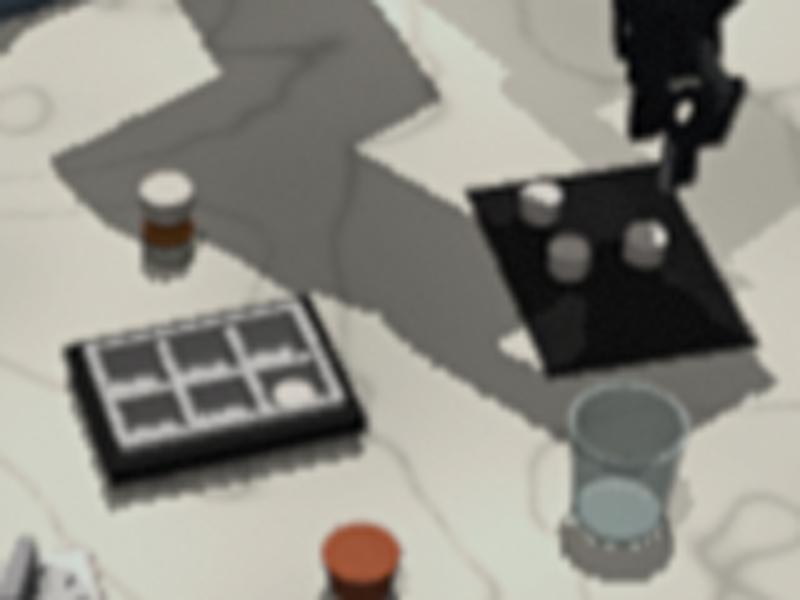

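View pics/dt.png

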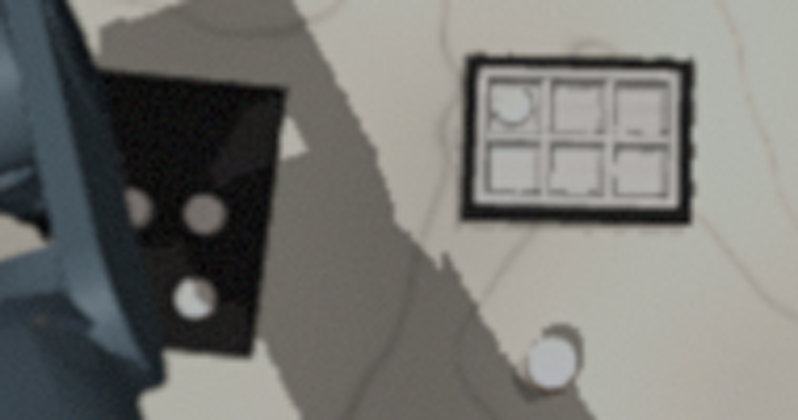

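Call:
jog_arm(
  targets=[
    {"tx":2,"ty":-3,"tz":-10,"hand":0.48,"twist":0},
    {"tx":2,"ty":-3,"tz":-30,"hand":0.48,"twist":0},
    {"tx":2,"ty":-3,"tz":-48,"hand":0.48,"twist":0},
    {"tx":2,"ty":-3,"tz":-57,"hand":0.48,"twist":0},
    {"tx":2,"ty":-3,"tz":-61,"hand":0.48,"twist":0},
    {"tx":2,"ty":-3,"tz":-61,"hand":0.48,"twist":0},
    {"tx":2,"ty":-3,"tz":-61,"hand":0.48,"twist":0},
    {"tx":2,"ty":-3,"tz":-61,"hand":0.0,"twist":0},
    {"tx":2,"ty":-3,"tz":-61,"hand":0.0,"twist":0},
    {"tx":2,"ty":-3,"tz":-61,"hand":0.0,"twist":0},
    {"tx":2,"ty":-3,"tz":-61,"hand":0.0,"twist":0},
    {"tx":2,"ty":-3,"tz":-61,"hand":0.0,"twist":0},
  ],
)

```text
clock: 14.85
tool_pos: [0.5047, 0.285, 0.0119]
tool_rot: [2.302, 2.137, -0.011]
wrist_force: [-0.3, -1.4, 6.0]
gripper_width: 0.0222
```

Call:
jog_arm(
  targets=[
    {"tx":0,"ty":0,"tz":20,"hand":0.0,"twist":0},
    {"tx":0,"ty":0,"tz":45,"hand":0.0,"twist":0},
    {"tx":0,"ty":-20,"tz":70,"hand":0.0,"twist":0},
    {"tx":3,"ty":-50,"tz":80,"hand":0.0,"twist":0},
    {"tx":5,"ty":-85,"tz":80,"hand":0.0,"twist":0},
    {"tx":9,"ty":-120,"tz":80,"hand":0.0,"twist":0},
    {"tx":9,"ty":-155,"tz":80,"hand":0.0,"twist":0},
    {"tx":9,"ty":-190,"tz":80,"hand":0.0,"twist":0},
    {"tx":9,"ty":-225,"tz":75,"hand":0.0,"twist":0},
    {"tx":9,"ty":-248,"tz":65,"hand":0.0,"twist":0},
    {"tx":9,"ty":-248,"tz":50,"hand":0.0,"twist":0},
    {"tx":9,"ty":-248,"tz":50,"hand":0.0,"twist":0},
  ],
)

```text
clock: 15.85
tool_pos: [0.5119, 0.0359, 0.0598]
tool_rot: [-2.304, -2.132, 0.014]
wrist_force: [-0.7, 0.3, -0.7]
gripper_width: 0.022
```

```bash
python3 pel.py e; python3 -c "
from plant import robot
s=robot.read_state();print(s['clock'],s['tool_pos'],s['tool_rot'],s['wrist_force'],s['gripper_width'])"
```

```text
15.95 [0.51305354 0.0372721  0.06163519] [-2.30198443 -2.1362211   0.01204872] [0.80181074 0.26797817 0.06558655] 0.022226990864902277
```

View pics/es.png

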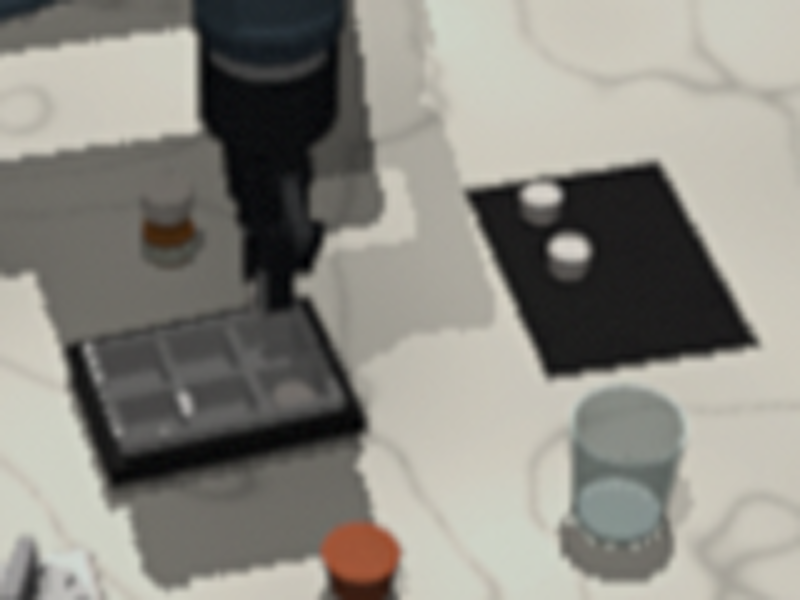

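Call:
jog_arm(
  targets=[
    {"tx":1,"ty":0,"tz":-10,"hand":0.0,"twist":0},
    {"tx":1,"ty":0,"tz":-20,"hand":0.0,"twist":0},
    {"tx":1,"ty":0,"tz":-28,"hand":0.0,"twist":0},
    {"tx":1,"ty":0,"tz":-28,"hand":0.0,"twist":0},
    {"tx":1,"ty":0,"tz":-28,"hand":0.0,"twist":0},
    {"tx":1,"ty":0,"tz":-28,"hand":0.48,"twist":0},
    {"tx":1,"ty":0,"tz":-28,"hand":0.48,"twist":0},
    {"tx":1,"ty":0,"tz":-28,"hand":0.48,"twist":0},
    {"tx":1,"ty":0,"tz":-10,"hand":0.48,"twist":0},
    {"tx":1,"ty":0,"tz":10,"hand":0.48,"twist":0},
    {"tx":1,"ty":0,"tz":30,"hand":0.48,"twist":0},
    {"tx":1,"ty":0,"tz":30,"hand":0.48,"twist":0},
  ],
)

```text
clock: 16.95
tool_pos: [0.5171, 0.0369, 0.0959]
tool_rot: [2.299, 2.134, -0.005]
wrist_force: [0.8, 0.2, 0.6]
gripper_width: 0.0411
```

Call:
jog_arm(
  targets=[
    {"tx":-4,"ty":35,"tz":0,"hand":0.48,"twist":0},
    {"tx":-8,"ty":70,"tz":0,"hand":0.48,"twist":0},
    {"tx":-12,"ty":105,"tz":0,"hand":0.48,"twist":0},
    {"tx":-16,"ty":140,"tz":0,"hand":0.48,"twist":0},
    {"tx":-20,"ty":175,"tz":-10,"hand":0.48,"twist":0},
    {"tx":-20,"ty":200,"tz":-30,"hand":0.48,"twist":0},
    {"tx":-20,"ty":200,"tz":-40,"hand":0.48,"twist":0},
  ],
)

```text
clock: 17.53
tool_pos: [0.4959, 0.2408, 0.0545]
tool_rot: [2.296, 2.139, -0.004]
wrist_force: [-0.5, -0.0, -0.6]
gripper_width: 0.041
```

```bash
python3 pel.py f; python3 -c "
from plant import robot
s=robot.read_state();print(s['clock'],s['tool_pos'],s['tool_rot'],s['wrist_force'],s['gripper_width'])"
```

```text
17.6333 [0.49489871 0.23715141 0.0534924 ] [ 2.29823521  2.13787457 -0.01121085] [ 0.05940142 -0.38041724 -0.07599029] 0.040860329423396805
```

View pics/fs.png

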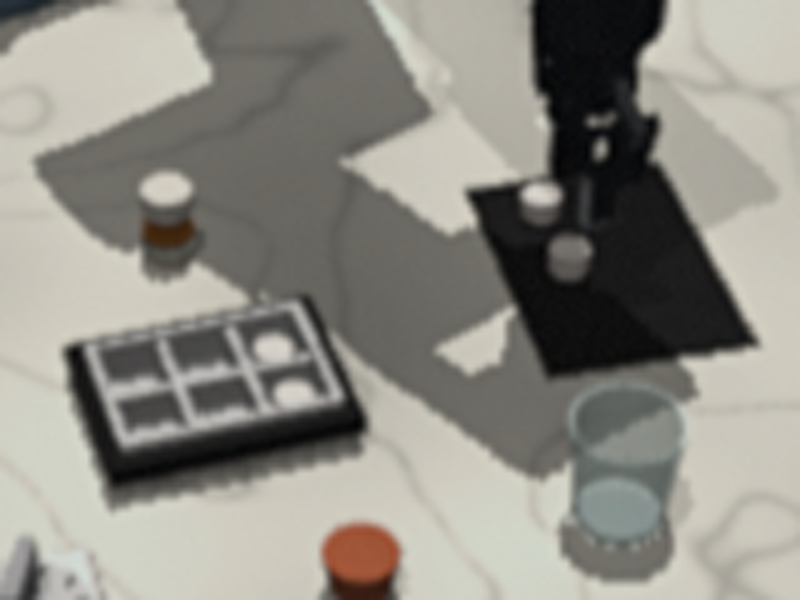

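View pics/ft.png

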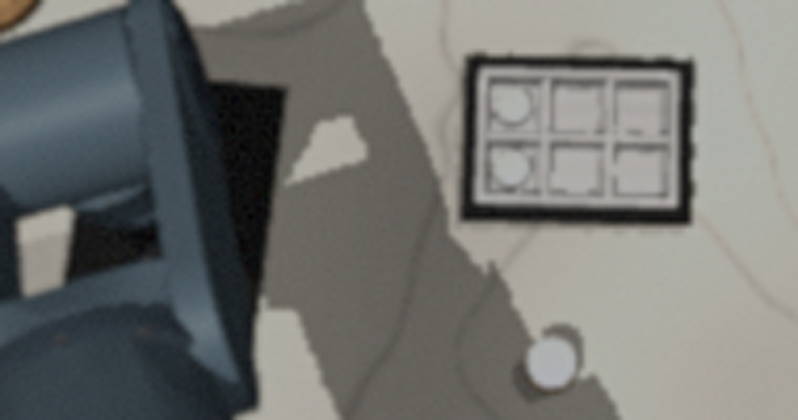

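Two pellets lie in wells; C is unmoved under the gripper (scene crop 570,255). Descend and grip.

Call:
jog_arm(
  targets=[
    {"tx":2,"ty":0,"tz":-15,"hand":0.48,"twist":0},
    {"tx":2,"ty":0,"tz":-30,"hand":0.48,"twist":0},
    {"tx":2,"ty":0,"tz":-40,"hand":0.48,"twist":0},
    {"tx":2,"ty":0,"tz":-43,"hand":0.48,"twist":0},
    {"tx":2,"ty":0,"tz":-43,"hand":0.48,"twist":0},
    {"tx":2,"ty":0,"tz":-43,"hand":0.48,"twist":0},
    {"tx":2,"ty":0,"tz":-43,"hand":0.0,"twist":0},
    {"tx":2,"ty":0,"tz":-43,"hand":0.0,"twist":0},
    {"tx":2,"ty":0,"tz":-43,"hand":0.0,"twist":0},
    {"tx":2,"ty":0,"tz":-43,"hand":0.0,"twist":0},
    {"tx":2,"ty":0,"tz":-43,"hand":0.0,"twist":0},
  ],
)

```text
clock: 18.55
tool_pos: [0.4979, 0.2372, 0.0116]
tool_rot: [2.297, 2.137, -0.009]
wrist_force: [-0.3, -2.7, 6.6]
gripper_width: 0.022
```

Call:
jog_arm(
  targets=[
    {"tx":0,"ty":0,"tz":20,"hand":0.0,"twist":0},
    {"tx":0,"ty":0,"tz":45,"hand":0.0,"twist":0},
    {"tx":5,"ty":-20,"tz":70,"hand":0.0,"twist":0},
    {"tx":12,"ty":-50,"tz":80,"hand":0.0,"twist":0},
    {"tx":20,"ty":-85,"tz":80,"hand":0.0,"twist":0},
    {"tx":28,"ty":-120,"tz":80,"hand":0.0,"twist":0},
    {"tx":36,"ty":-155,"tz":80,"hand":0.0,"twist":0},
    {"tx":44,"ty":-190,"tz":80,"hand":0.0,"twist":0},
    {"tx":50,"ty":-220,"tz":75,"hand":0.0,"twist":0},
    {"tx":53,"ty":-244,"tz":65,"hand":0.0,"twist":0},
    {"tx":53,"ty":-244,"tz":50,"hand":0.0,"twist":0},
    {"tx":53,"ty":-244,"tz":50,"hand":0.0,"twist":0},
  ],
)

```text
clock: 19.55
tool_pos: [0.5492, -0.0079, 0.0594]
tool_rot: [2.303, 2.136, -0.012]
wrist_force: [-0.4, 0.7, -0.5]
gripper_width: 0.0223
```

```bash
python3 pel.py g; python3 -c "
from plant import robot
s=robot.read_state();print(s['clock'],s['tool_pos'],s['tool_rot'],s['wrist_force'],s['gripper_width'])"
```

```text
19.65 [ 0.55007461 -0.00646666  0.06119738] [ 2.2986883   2.13811685 -0.01026781] [-0.24209104  0.35609587 -0.25111549] 0.022212838018206872
```

View pics/gs.png

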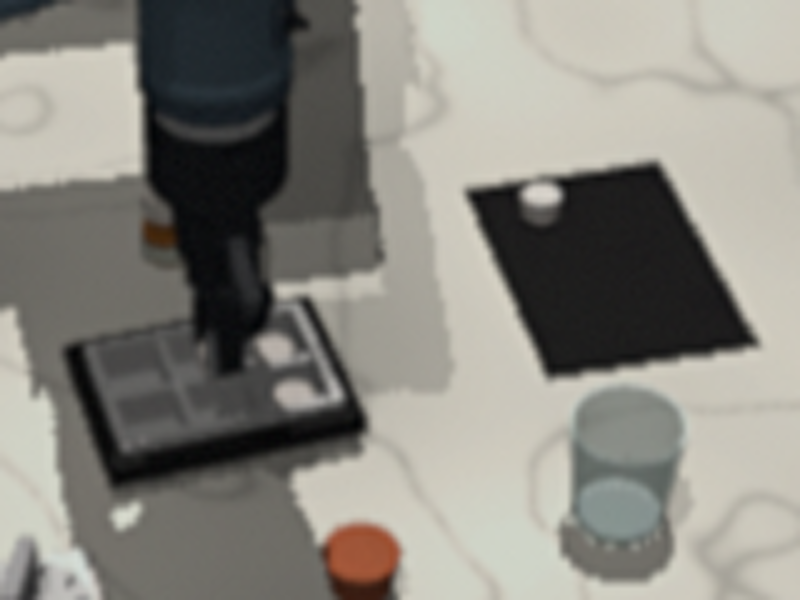

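Call:
jog_arm(
  targets=[
    {"tx":1,"ty":-1,"tz":-10,"hand":0.0,"twist":0},
    {"tx":1,"ty":-1,"tz":-20,"hand":0.0,"twist":0},
    {"tx":1,"ty":-1,"tz":-28,"hand":0.0,"twist":0},
    {"tx":1,"ty":-1,"tz":-28,"hand":0.0,"twist":0},
    {"tx":1,"ty":-1,"tz":-28,"hand":0.0,"twist":0},
    {"tx":1,"ty":-1,"tz":-28,"hand":0.48,"twist":0},
    {"tx":1,"ty":-1,"tz":-28,"hand":0.48,"twist":0},
    {"tx":1,"ty":-1,"tz":-28,"hand":0.48,"twist":0},
    {"tx":1,"ty":-1,"tz":-10,"hand":0.48,"twist":0},
    {"tx":1,"ty":-1,"tz":10,"hand":0.48,"twist":0},
    {"tx":1,"ty":-1,"tz":30,"hand":0.48,"twist":0},
    {"tx":1,"ty":-1,"tz":30,"hand":0.48,"twist":0},
  ],
)

```text
clock: 20.65
tool_pos: [0.5542, -0.0081, 0.0957]
tool_rot: [2.294, 2.134, -0.003]
wrist_force: [0.7, 1.2, 0.7]
gripper_width: 0.0409
```

Call:
jog_arm(
  targets=[
    {"tx":-15,"ty":35,"tz":0,"hand":0.48,"twist":0},
    {"tx":-30,"ty":70,"tz":0,"hand":0.48,"twist":0},
    {"tx":-45,"ty":105,"tz":0,"hand":0.48,"twist":0},
    {"tx":-60,"ty":140,"tz":0,"hand":0.48,"twist":0},
    {"tx":-76,"ty":175,"tz":0,"hand":0.48,"twist":0},
    {"tx":-92,"ty":210,"tz":-10,"hand":0.48,"twist":0},
    {"tx":-105,"ty":240,"tz":-25,"hand":0.48,"twist":0},
    {"tx":-111,"ty":252,"tz":-35,"hand":0.48,"twist":0},
  ],
)

```text
clock: 21.32
tool_pos: [0.4408, 0.2469, 0.0598]
tool_rot: [2.292, 2.138, -0.004]
wrist_force: [-0.0, -0.9, -0.5]
gripper_width: 0.0408
```

```bash
python3 pel.py i; python3 -c "
from plant import robot
s=robot.read_state();print(s['clock'],s['tool_pos'],s['tool_rot'],s['wrist_force'],s['gripper_width'])"
```

```text
21.4167 [0.44011182 0.24539962 0.0587006 ] [ 2.29136344  2.13982969 -0.00890559] [-0.01383084 -0.65882082 -0.0689267 ] 0.041127666071756656
```

View pics/is.png

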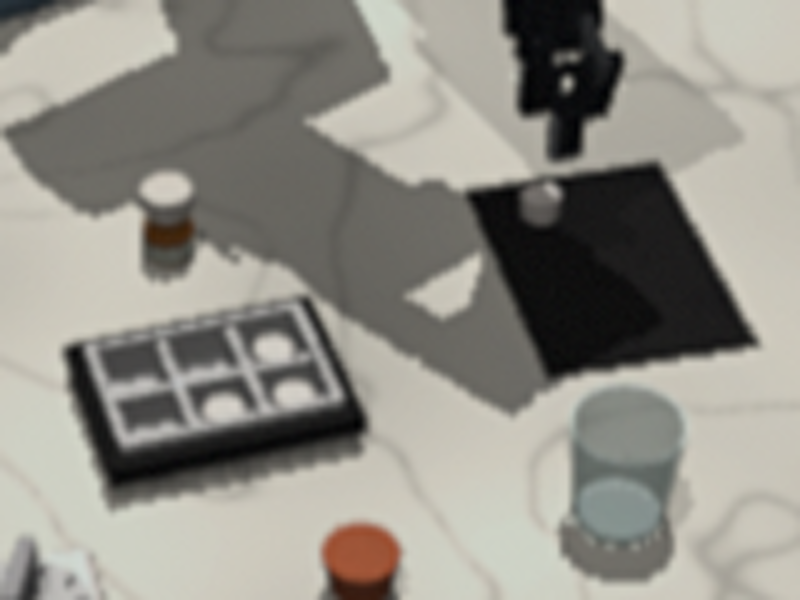

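View pics/it.png

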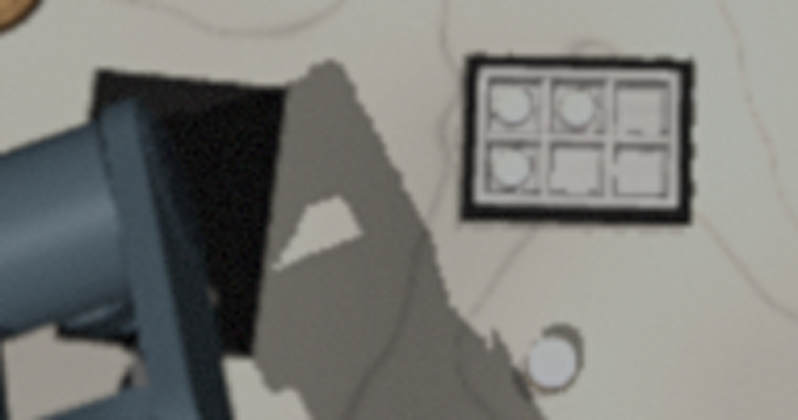

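Three pellets in wells; D is the last one on the mat.

Call:
jog_arm(
  targets=[
    {"tx":2,"ty":-1,"tz":-15,"hand":0.48,"twist":0},
    {"tx":2,"ty":-1,"tz":-30,"hand":0.48,"twist":0},
    {"tx":2,"ty":-1,"tz":-43,"hand":0.48,"twist":0},
    {"tx":2,"ty":-1,"tz":-48,"hand":0.48,"twist":0},
    {"tx":2,"ty":-1,"tz":-48,"hand":0.48,"twist":0},
    {"tx":2,"ty":-1,"tz":-48,"hand":0.48,"twist":0},
    {"tx":2,"ty":-1,"tz":-48,"hand":0.0,"twist":0},
    {"tx":2,"ty":-1,"tz":-48,"hand":0.0,"twist":0},
    {"tx":2,"ty":-1,"tz":-48,"hand":0.0,"twist":0},
    {"tx":2,"ty":-1,"tz":-48,"hand":0.0,"twist":0},
    {"tx":2,"ty":-1,"tz":-48,"hand":0.0,"twist":0},
  ],
)

```text
clock: 22.33
tool_pos: [0.4432, 0.2444, 0.0119]
tool_rot: [2.29, 2.139, -0.006]
wrist_force: [-0.7, -2.1, 7.3]
gripper_width: 0.0221
```

Call:
jog_arm(
  targets=[
    {"tx":0,"ty":0,"tz":20,"hand":0.0,"twist":0},
    {"tx":0,"ty":0,"tz":45,"hand":0.0,"twist":0},
    {"tx":5,"ty":-20,"tz":70,"hand":0.0,"twist":0},
    {"tx":14,"ty":-50,"tz":80,"hand":0.0,"twist":0},
    {"tx":24,"ty":-85,"tz":80,"hand":0.0,"twist":0},
    {"tx":34,"ty":-120,"tz":80,"hand":0.0,"twist":0},
    {"tx":44,"ty":-155,"tz":80,"hand":0.0,"twist":0},
    {"tx":54,"ty":-190,"tz":80,"hand":0.0,"twist":0},
    {"tx":62,"ty":-222,"tz":75,"hand":0.0,"twist":0},
    {"tx":67,"ty":-248,"tz":65,"hand":0.0,"twist":0},
    {"tx":67,"ty":-248,"tz":50,"hand":0.0,"twist":0},
    {"tx":67,"ty":-248,"tz":50,"hand":0.0,"twist":0},
  ],
)

```text
clock: 23.33
tool_pos: [0.5087, -0.0047, 0.0598]
tool_rot: [2.296, 2.138, -0.009]
wrist_force: [-0.5, -0.5, 0.0]
gripper_width: 0.0219
```

```bash
python3 pel.py j; python3 -c "
from plant import robot
s=robot.read_state();print(s['clock'],s['tool_pos'],s['tool_rot'],s['wrist_force'],s['gripper_width'])"
```

```text
23.4333 [ 0.50937287 -0.00321995  0.06144535] [ 2.2919408   2.13986114 -0.00762754] [-0.05828927 -0.20470137  0.14608913] 0.021993767917962724
```

View pics/js.png

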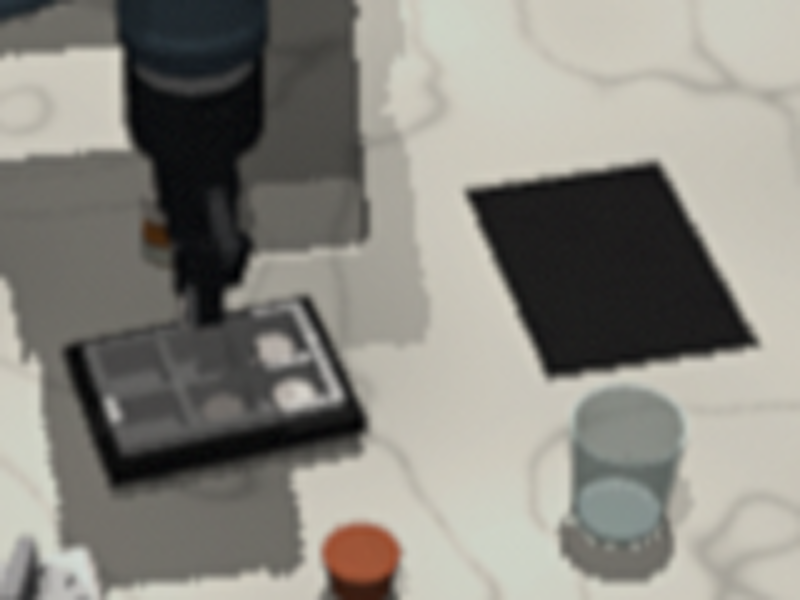

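Call:
jog_arm(
  targets=[
    {"tx":1,"ty":0,"tz":-10,"hand":0.0,"twist":0},
    {"tx":1,"ty":0,"tz":-20,"hand":0.0,"twist":0},
    {"tx":1,"ty":0,"tz":-28,"hand":0.0,"twist":0},
    {"tx":1,"ty":0,"tz":-28,"hand":0.0,"twist":0},
    {"tx":1,"ty":0,"tz":-28,"hand":0.0,"twist":0},
    {"tx":1,"ty":0,"tz":-28,"hand":0.48,"twist":0},
    {"tx":1,"ty":0,"tz":-28,"hand":0.48,"twist":0},
    {"tx":1,"ty":0,"tz":-28,"hand":0.48,"twist":0},
    {"tx":1,"ty":0,"tz":-10,"hand":0.48,"twist":0},
    {"tx":1,"ty":0,"tz":10,"hand":0.48,"twist":0},
    {"tx":1,"ty":0,"tz":40,"hand":0.48,"twist":0},
    {"tx":1,"ty":0,"tz":70,"hand":0.48,"twist":0},
  ],
)

```text
clock: 24.43
tool_pos: [0.5097, -0.0031, 0.1322]
tool_rot: [2.293, 2.141, -0.009]
wrist_force: [0.5, 0.1, 0.1]
gripper_width: 0.0409
```

```bash
python3 -c "
from plant import robot
s=robot.read_state();print(s['clock'],s['tool_pos'])"
```

```text
24.4333 [ 0.50968779 -0.00312416  0.13220929]
```

Call:
jog_arm(
  targets=[
    {"tx":0,"ty":-35,"tz":0,"hand":0.48,"twist":0},
    {"tx":-3,"ty":-70,"tz":0,"hand":0.48,"twist":0},
    {"tx":-6,"ty":-105,"tz":0,"hand":0.48,"twist":0},
    {"tx":-9,"ty":-140,"tz":0,"hand":0.48,"twist":0},
    {"tx":-12,"ty":-175,"tz":0,"hand":0.48,"twist":0},
    {"tx":-14,"ty":-210,"tz":0,"hand":0.48,"twist":0},
    {"tx":-16,"ty":-245,"tz":0,"hand":0.48,"twist":0},
    {"tx":-16,"ty":-266,"tz":-20,"hand":0.48,"twist":0},
    {"tx":-16,"ty":-266,"tz":-40,"hand":0.48,"twist":0},
    {"tx":-16,"ty":-266,"tz":-55,"hand":0.48,"twist":0},
  ],
)

```text
clock: 25.27
tool_pos: [0.4932, -0.271, 0.0764]
tool_rot: [2.296, 2.137, -0.009]
wrist_force: [-0.1, 1.7, -0.6]
gripper_width: 0.041
```

```bash
python3 - <<'E'
from h import *
im=cam('scene'); cv2.imwrite('pics/ks.png',cv2.cvtColor(cv2.resize(im[150:280,190:430],None,fx=3.3,fy=3.3,interpolation=2),4))
im=cam('top'); cv2.imwrite('pics/kt.png',cv2.cvtColor(cv2.resize(im[190:290,190:480],None,fx=2.7,fy=2.7,interpolation=2),4))
s=robot.read_state();print(s['clock'],s['tool_pos'],s['tool_rot'],s['wrist_force'],s['gripper_width'])
E
```

```text
25.3667 [ 0.49174898 -0.26824986  0.07467733] [-2.29731505 -2.14220734  0.00976644] [-0.20022228  0.17169569 -0.18283154] 0.04086305598513648
```

View pics/ks.png

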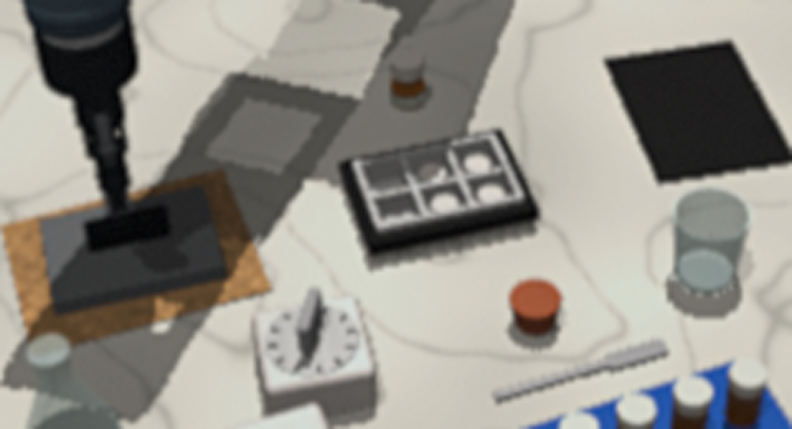

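View pics/kt.png

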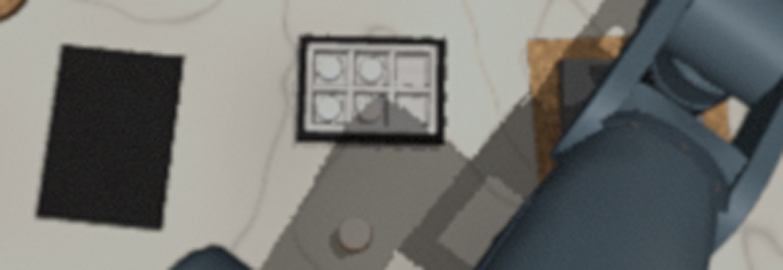

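Call:
jog_arm(
  targets=[
    {"tx":2,"ty":-1,"tz":-15,"hand":0.48,"twist":0},
    {"tx":2,"ty":-1,"tz":-30,"hand":0.48,"twist":0},
    {"tx":2,"ty":-1,"tz":-42,"hand":0.48,"twist":0},
    {"tx":2,"ty":-1,"tz":-44,"hand":0.48,"twist":0},
    {"tx":2,"ty":-1,"tz":-44,"hand":0.48,"twist":0},
    {"tx":2,"ty":-1,"tz":-44,"hand":0.48,"twist":0},
    {"tx":2,"ty":-1,"tz":-44,"hand":0.0,"twist":0},
    {"tx":2,"ty":-1,"tz":-44,"hand":0.0,"twist":0},
    {"tx":2,"ty":-1,"tz":-44,"hand":0.0,"twist":0},
    {"tx":2,"ty":-1,"tz":-44,"hand":0.0,"twist":0},
    {"tx":2,"ty":-1,"tz":-44,"hand":0.0,"twist":0},
    {"tx":2,"ty":-1,"tz":-44,"hand":0.0,"twist":0},
  ],
  force=80,
)

```text
clock: 26.37
tool_pos: [0.4946, -0.2698, 0.032]
tool_rot: [2.297, 2.141, -0.009]
wrist_force: [-0.8, 0.7, 5.9]
gripper_width: 0.0118
```

Call:
jog_arm(
  targets=[
    {"tx":0,"ty":0,"tz":20,"hand":0.0,"twist":0},
    {"tx":0,"ty":0,"tz":45,"hand":0.0,"twist":0},
    {"tx":0,"ty":0,"tz":75,"hand":0.0,"twist":0},
    {"tx":3,"ty":20,"tz":90,"hand":0.0,"twist":0},
    {"tx":8,"ty":50,"tz":90,"hand":0.0,"twist":0},
    {"tx":13,"ty":85,"tz":90,"hand":0.0,"twist":0},
    {"tx":18,"ty":120,"tz":90,"hand":0.0,"twist":0},
    {"tx":23,"ty":155,"tz":90,"hand":0.0,"twist":0},
    {"tx":28,"ty":190,"tz":90,"hand":0.0,"twist":0},
    {"tx":33,"ty":225,"tz":85,"hand":0.0,"twist":0},
    {"tx":36,"ty":250,"tz":75,"hand":0.0,"twist":0},
    {"tx":36,"ty":263,"tz":65,"hand":0.0,"twist":0},
  ],
)

```text
clock: 27.37
tool_pos: [0.5308, -0.0038, 0.0969]
tool_rot: [2.294, 2.144, -0.007]
wrist_force: [-0.1, 0.5, -2.4]
gripper_width: 0.0122
```

```bash
python3 - <<'E'
from h import *
im=cam('scene'); cv2.imwrite('pics/ls.png',cv2.cvtColor(cv2.resize(im[120:250,240:400],None,fx=4.6,fy=4.6,interpolation=2),4))
im=cam('top')
s=robot.read_state();print(s['clock'],s['tool_pos'],s['tool_rot'],s['wrist_force'],s['gripper_width'])
E
```

```text
27.4667 [ 0.52850244 -0.00452395  0.09481508] [-2.29255005 -2.14481657  0.01297527] [-0.83345978 -0.11573588 -1.89118219] 0.01214228906909158
```

View pics/ls.png

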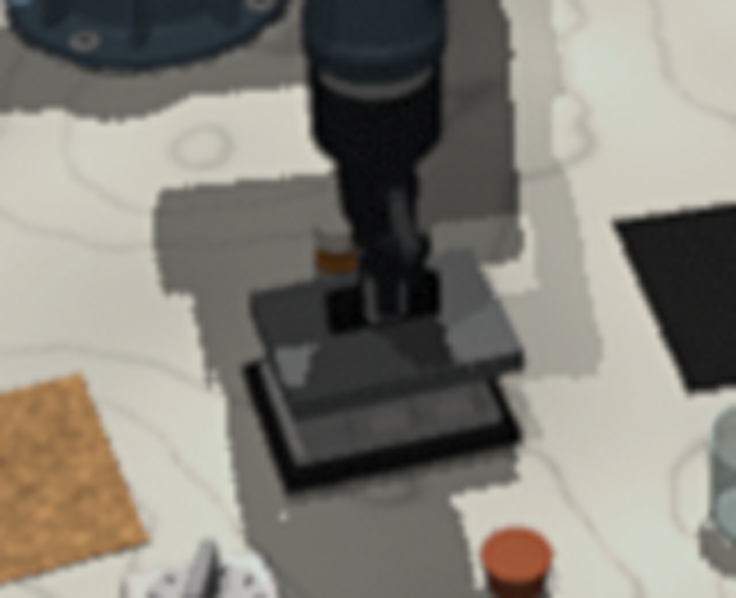

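Call:
jog_arm(
  targets=[
    {"tx":2,"ty":-2,"tz":-8,"hand":0.0,"twist":-0.014},
    {"tx":2,"ty":-2,"tz":-16,"hand":0.0,"twist":-0.014},
    {"tx":2,"ty":-2,"tz":-24,"hand":0.0,"twist":-0.014},
    {"tx":2,"ty":-2,"tz":-30,"hand":0.0,"twist":-0.014},
    {"tx":2,"ty":-2,"tz":-30,"hand":0.0,"twist":-0.014},
    {"tx":2,"ty":-2,"tz":-30,"hand":0.0,"twist":-0.014},
  ],
)

```text
clock: 27.97
tool_pos: [0.5301, -0.0071, 0.0642]
tool_rot: [-2.308, -2.127, 0.014]
wrist_force: [0.5, 0.4, -2.2]
gripper_width: 0.0121
```

```bash
python3 - <<'E'
from h import *
im=cam('scene'); cv2.imwrite('pics/ms.png',cv2.cvtColor(cv2.resize(im[120:250,240:400],None,fx=4.6,fy=4.6,interpolation=2),4))
im=cam('top')
s=robot.read_state();print(s['clock'],s['tool_pos'],s['tool_rot'],s['wrist_force'],s['gripper_width'])
E
```

```text
28.0667 [ 0.53080183 -0.0069408   0.06508351] [-2.30842329 -2.12823625  0.0124826 ] [-0.5877085   0.64016167 -2.48451359] 0.012379174651884619
```

View pics/ms.png

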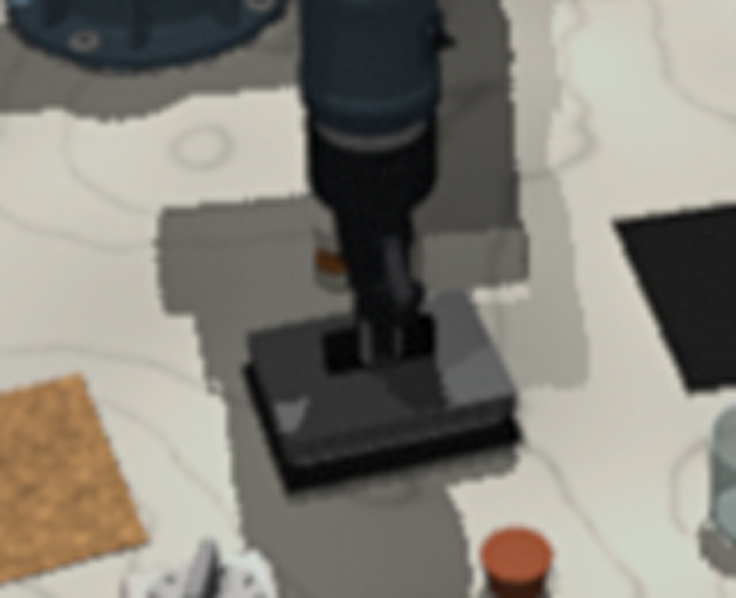

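Lid hangs aligned just above the carrier. Lower onto it.

Call:
jog_arm(
  targets=[
    {"tx":0,"ty":0,"tz":-4,"hand":0.0,"twist":0},
    {"tx":0,"ty":0,"tz":-7,"hand":0.0,"twist":0},
    {"tx":0,"ty":0,"tz":-10,"hand":0.0,"twist":0},
    {"tx":0,"ty":0,"tz":-12,"hand":0.0,"twist":0},
    {"tx":0,"ty":0,"tz":-12,"hand":0.0,"twist":0},
  ],
)

```text
clock: 28.48
tool_pos: [0.5307, -0.0069, 0.0529]
tool_rot: [-2.308, -2.128, 0.013]
wrist_force: [-0.2, 0.5, -1.1]
gripper_width: 0.0119
```

Call:
jog_arm(
  targets=[
    {"tx":0,"ty":0,"tz":-2,"hand":0.0,"twist":0},
    {"tx":0,"ty":0,"tz":-3,"hand":0.0,"twist":0},
    {"tx":0,"ty":0,"tz":-4,"hand":0.0,"twist":0},
    {"tx":0,"ty":0,"tz":-4,"hand":0.0,"twist":0},
  ],
)

```text
clock: 28.82
tool_pos: [0.5309, -0.0069, 0.0494]
tool_rot: [-2.308, -2.129, 0.013]
wrist_force: [-3.2, 0.1, 3.4]
gripper_width: 0.0121
```

Call:
jog_arm(
  targets=[
    {"tx":0,"ty":0,"tz":-2,"hand":0.0,"twist":0},
    {"tx":0,"ty":0,"tz":-3,"hand":0.0,"twist":0},
    {"tx":0,"ty":0,"tz":-3,"hand":0.0,"twist":0},
    {"tx":0,"ty":0,"tz":-3,"hand":0.0,"twist":0},
  ],
)

```text
clock: 29.15
tool_pos: [0.5311, -0.0069, 0.0479]
tool_rot: [-2.308, -2.129, 0.013]
wrist_force: [-7.7, 0.9, 14.4]
gripper_width: 0.0124
```

Call:
jog_arm(
  targets=[
    {"tx":0,"ty":0,"tz":-3,"hand":0.0,"twist":0},
    {"tx":0,"ty":0,"tz":-4,"hand":0.0,"twist":0},
    {"tx":0,"ty":0,"tz":-4,"hand":0.0,"twist":0},
    {"tx":0,"ty":0,"tz":-4,"hand":0.0,"twist":0},
  ],
)

```text
clock: 29.48
tool_pos: [0.5311, -0.0069, 0.0478]
tool_rot: [-2.307, -2.13, 0.015]
wrist_force: [-19.0, 1.6, 38.8]
gripper_width: 0.012
```

```bash
python3 - <<'E'
from h import *
im=cam('scene'); cv2.imwrite('pics/ns.png',cv2.cvtColor(cv2.resize(im[160:230,270:370],None,fx=7.5,fy=7.5,interpolation=2),4))
im=cam('top')
s=robot.read_state();print(s['clock'],s['tool_pos'],s['tool_rot'],s['wrist_force'],s['gripper_width'])
E
```

```text
29.5833 [ 0.53117444 -0.00693711  0.04783904] [-2.30701158 -2.13011284  0.01446591] [-17.57661799   1.71493826  38.82999842] 0.012014986658339865
```

View pics/ns.png

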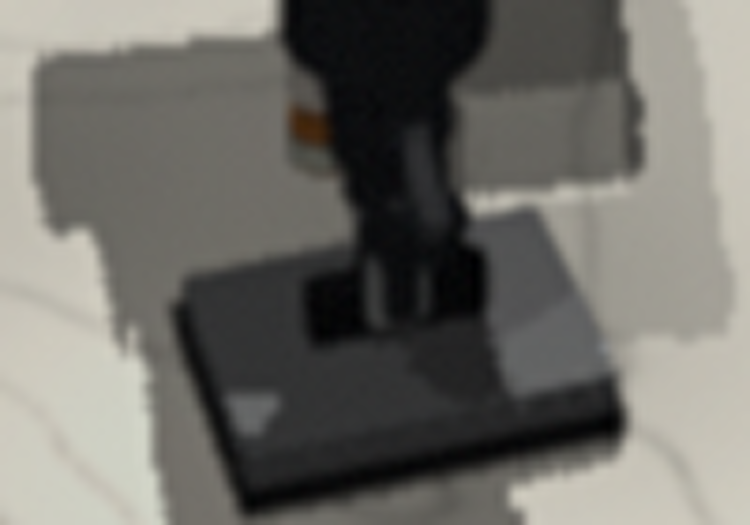

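Call:
jog_arm(
  targets=[
    {"tx":0,"ty":0,"tz":0,"hand":0.0,"twist":0},
    {"tx":0,"ty":0,"tz":0,"hand":0.4,"twist":0},
    {"tx":0,"ty":0,"tz":0,"hand":0.4,"twist":0},
    {"tx":0,"ty":0,"tz":0,"hand":0.4,"twist":0},
    {"tx":0,"ty":0,"tz":0,"hand":0.4,"twist":0},
    {"tx":0,"ty":0,"tz":20,"hand":0.4,"twist":0},
    {"tx":0,"ty":0,"tz":50,"hand":0.4,"twist":0},
    {"tx":0,"ty":0,"tz":80,"hand":0.4,"twist":0},
    {"tx":0,"ty":-30,"tz":100,"hand":0.4,"twist":0},
    {"tx":0,"ty":-60,"tz":110,"hand":0.4,"twist":0},
    {"tx":0,"ty":-90,"tz":110,"hand":0.4,"twist":0},
    {"tx":0,"ty":-120,"tz":110,"hand":0.4,"twist":0},
  ],
)

```text
clock: 30.58
tool_pos: [0.5317, -0.1283, 0.1588]
tool_rot: [2.307, 2.132, -0.013]
wrist_force: [-0.7, -0.2, -0.2]
gripper_width: 0.0337
```

```bash
python3 - <<'E'
from h import *
im=cam('scene'); cv2.imwrite('pics/os.png',cv2.cvtColor(cv2.resize(im[150:290,230:430],None,fx=4,fy=4,interpolation=2),4))
im=cam('top'); cv2.imwrite('pics/ot.png',cv2.cvtColor(cv2.resize(im[140:260,280:420],None,fx=5,fy=5,interpolation=2),4))
s=robot.read_state();print(s['clock'],s['tool_pos'],s['tool_rot'],s['wrist_force'],s['gripper_width'],s['q'])
E
```

```text
30.6833 [ 0.53138249 -0.13094851  0.15792506] [ 2.31234595  2.12635619 -0.0153561 ] [ 0.53105681 -0.0278769  -0.29480006] 0.03424295493653143 [-0.4530975   0.20109759  1.74013203 -0.00981376  1.20379946 -0.36580575]
```

View pics/os.png

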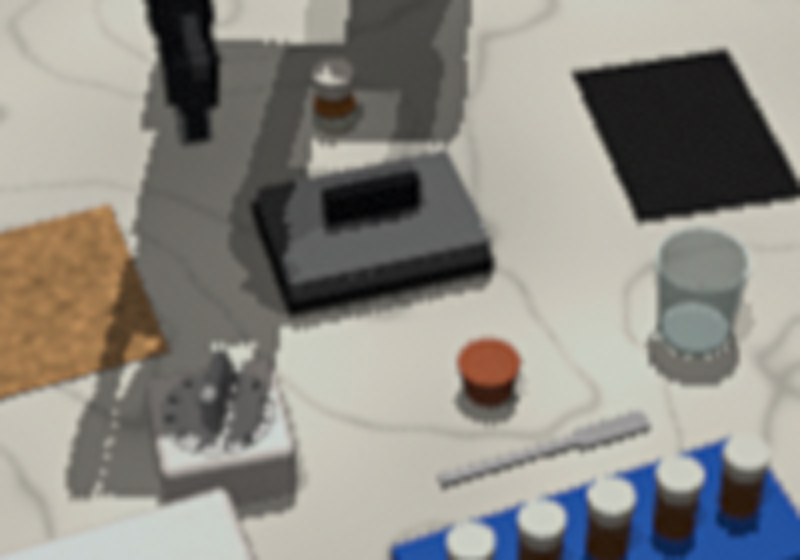

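View pics/ot.png

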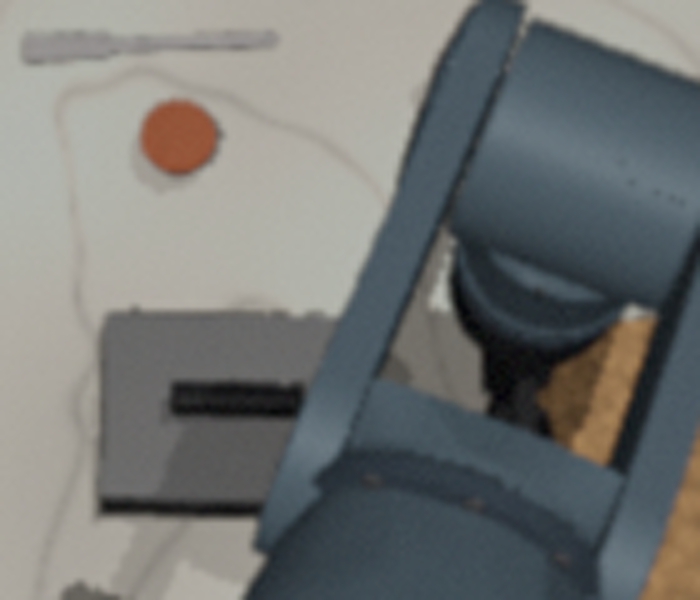

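```bash
python3 - <<'E'
import cv2
a=cv2.imread('pics/scene0.png')[228:285,255:315]; b=cv2.imread('pics/top0.png')[142:192,355:407]
a=cv2.resize(a,(600,570),interpolation=2); cv2.imwrite('pics/ka.png',a)
cv2.imwrite('pics/kb.png',cv2.resize(b,None,fx=11,fy=11,interpolation=2))
E
```

```text
(no output)
```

View pics/ka.png

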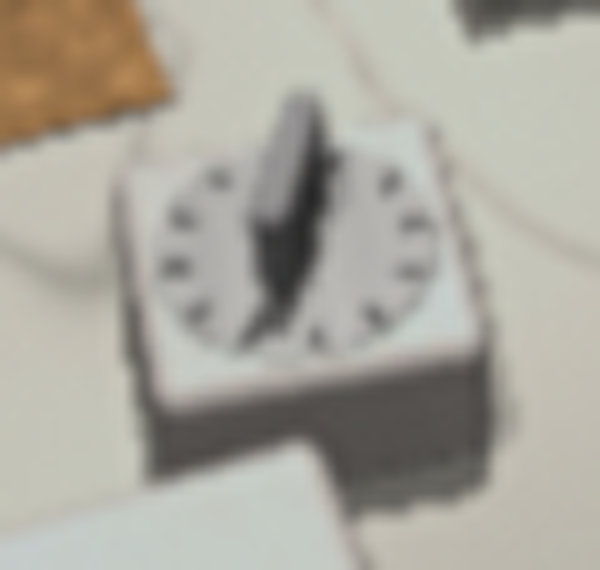

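View pics/kb.png

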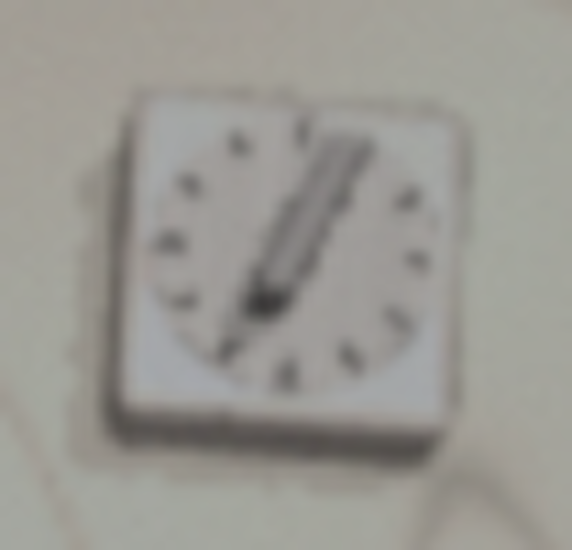

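```bash
python3 - <<'E'
from h import *
ft=lambda c:(np.array(c,float)+.5)/11-.5+[355,142]
fs=lambda c:(np.array(c,float)+.5)/10-.5+[255,228]
print('blade top',at_z('top',ft([(348,140),(283,285),(316,212)]),.081))
print('blade scene',at_z('scene',fs([(300,95),(262,215),(283,155)]),.081))
print('dial top',at_z('top',ft([(290,262)]),.045),'scene',at_z('scene',fs([(298,255)]),.045))
T=at_z('top',ft([(135,92),(462,113),(440,425),(125,410)]),.045);print('T',T.mean(0),T)
S=at_z('scene',fs([(128,165),(430,118),(480,345),(170,405)]),.045);print('S',S.mean(0),S)
for A in (at_z('top',ft([(348,140),(283,285)]),.081),at_z('scene',fs([(300,95),(262,215)]),.081)):
    d=A[0]-A[1];print(np.degrees(np.arctan2(d[1],d[0])),np.linalg.norm(d))
E
```

```text
blade top [[ 0.69529591 -0.1744679   0.081     ]
 [ 0.65962455 -0.15550139  0.081     ]
 [ 0.67751796 -0.16508244  0.081     ]]
blade scene [[ 0.66010464 -0.15307556  0.081     ]
 [ 0.69509241 -0.17388328  0.081     ]
 [ 0.67799023 -0.16314138  0.081     ]]
dial top [[ 0.67582121 -0.16279902  0.045     ]] scene [[ 0.67925772 -0.16245952  0.045     ]]
T [ 0.6766289  -0.16302763  0.045     ] [[ 0.72233919 -0.12780785  0.045     ]
 [ 0.71211936 -0.20927799  0.045     ]
 [ 0.6318459  -0.19625786  0.045     ]
 [ 0.64021114 -0.1187668   0.045     ]]
S [ 0.67980185 -0.16155895  0.045     ] [[ 0.63358595 -0.19381853  0.045     ]
 [ 0.64697639 -0.11645298  0.045     ]
 [ 0.7243687  -0.12953222  0.045     ]
 [ 0.71427636 -0.20643209  0.045     ]]
-27.999634502083815 0.0404001801546639
149.25946260876069 0.04070755878191524
```

Call:
jog_arm(
  targets=[
    {"tx":15,"ty":-3,"tz":0,"hand":0.48,"twist":0.1},
    {"tx":30,"ty":-6,"tz":0,"hand":0.48,"twist":0.2},
    {"tx":45,"ty":-10,"tz":0,"hand":0.48,"twist":0.3},
    {"tx":60,"ty":-14,"tz":0,"hand":0.48,"twist":0.4},
    {"tx":75,"ty":-17,"tz":0,"hand":0.48,"twist":0.5},
    {"tx":90,"ty":-20,"tz":0,"hand":0.48,"twist":0.6},
    {"tx":105,"ty":-24,"tz":0,"hand":0.48,"twist":0.7},
    {"tx":120,"ty":-27,"tz":0,"hand":0.48,"twist":0.8},
    {"tx":133,"ty":-30,"tz":0,"hand":0.48,"twist":0.9},
    {"tx":147,"ty":-32,"tz":0,"hand":0.48,"twist":1.0},
    {"tx":147,"ty":-32,"tz":-15,"hand":0.48,"twist":1.1},
    {"tx":147,"ty":-32,"tz":-30,"hand":0.48,"twist":1.14},
  ],
  force=40,
)

```text
clock: 31.68
tool_pos: [0.6797, -0.1624, 0.1277]
tool_rot: [0.789, 3.034, -0.013]
wrist_force: [-0.4, 0.3, -0.7]
gripper_width: 0.0411
```

```bash
cat > st.py <<'E'
from h import *
import sys
im=cam('scene'); cv2.imwrite(f'pics/{sys.argv[1]}s.png',cv2.cvtColor(cv2.resize(im[170:300,215:375],None,fx=4.6,fy=4.6,interpolation=2),4))
im=cam('top')
s=robot.read_state()
r=s['tool_rot'];Rm=cv2.Rodrigues(np.array(r))[0]
print(round(s['clock'],2),np.round(s['tool_pos'],4),'jaw',np.round(np.degrees(np.arctan2(Rm[1,1],Rm[0,1])),2),'tilt z',np.round(Rm[:,2],3),np.round(s['wrist_force'],1),np.round(s['wrist_torque'],3),round(s['gripper_width'],4),'q',np.round(s['q'],3))
E
python3 st.py p
```

```text
31.78 [ 0.6762 -0.1612  0.1236] jaw 60.56 tilt z [-0.003 -0.006 -1.   ] [-0.2 -0.4 -0.5] [ 0.013  0.036 -0.003] 0.0409 q [-0.401  0.542  1.356 -0.007  1.244 -1.456]
```

View pics/ps.png

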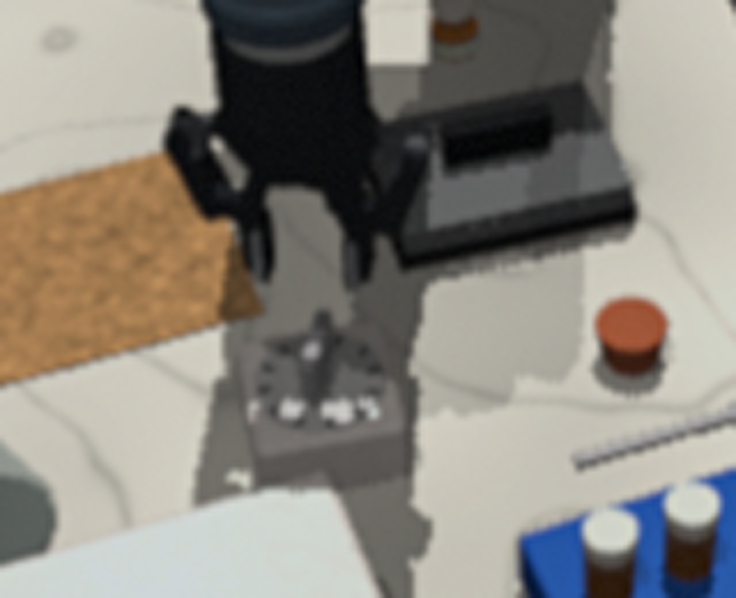

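Call:
jog_arm(
  targets=[
    {"tx":2,"ty":-2,"tz":-15,"hand":0.48,"twist":0},
    {"tx":2,"ty":-2,"tz":-35,"hand":0.48,"twist":0},
    {"tx":2,"ty":-2,"tz":-55,"hand":0.48,"twist":0},
    {"tx":2,"ty":-2,"tz":-67,"hand":0.48,"twist":0},
    {"tx":2,"ty":-2,"tz":-70,"hand":0.48,"twist":0},
    {"tx":2,"ty":-2,"tz":-70,"hand":0.48,"twist":0},
    {"tx":2,"ty":-2,"tz":-70,"hand":0.48,"twist":0},
  ],
)

```text
clock: 32.37
tool_pos: [0.6789, -0.1633, 0.0547]
tool_rot: [-0.799, -3.038, 0.011]
wrist_force: [-0.4, 0.9, -0.1]
gripper_width: 0.0412
```

```bash
python3 st.py r
```

```text
32.47 [ 0.6794 -0.1636  0.0554] jaw 60.54 tilt z [-0.001 -0.007 -1.   ] [ 1.  -0.4  0.8] [ 0.007 -0.019 -0.044] 0.0412 q [-0.402  0.628  1.376 -0.008  1.135 -1.456]
```

View pics/rs.png

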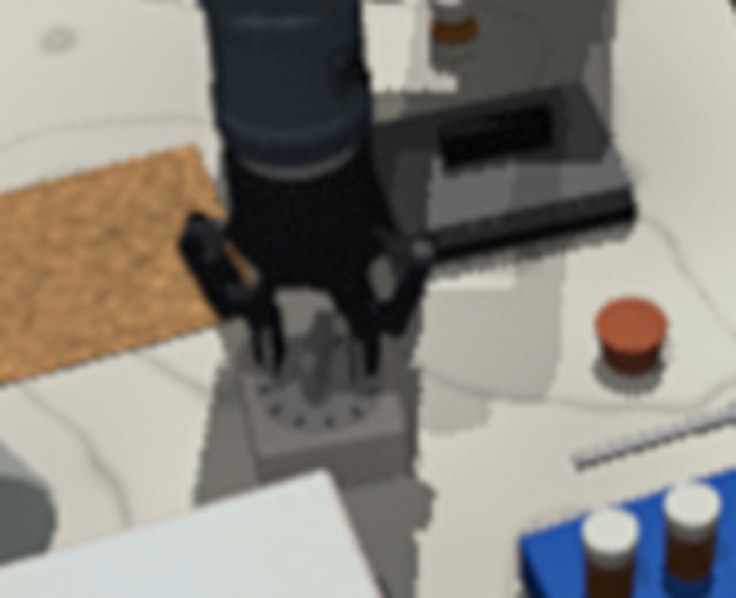

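Call:
jog_arm(
  targets=[
    {"tx":-1,"ty":0,"tz":-1,"hand":0.0,"twist":0},
    {"tx":-1,"ty":0,"tz":-1,"hand":0.0,"twist":0},
    {"tx":-1,"ty":0,"tz":-1,"hand":0.0,"twist":0},
    {"tx":-1,"ty":0,"tz":-1,"hand":0.0,"twist":0},
    {"tx":-1,"ty":0,"tz":-1,"hand":0.0,"twist":0},
    {"tx":-1,"ty":0,"tz":-1,"hand":0.0,"twist":0},
  ],
)

```text
clock: 32.97
tool_pos: [0.6789, -0.1641, 0.0557]
tool_rot: [0.798, 3.036, -0.012]
wrist_force: [-1.9, -0.3, 5.3]
gripper_width: 0.0094
```

```bash
python3 st.py u
```

```text
33.07 [ 0.6789 -0.164   0.0557] jaw 60.54 tilt z [ 0.    -0.008 -1.   ] [-2.9 -0.3  6. ] [0.041 0.237 0.031] 0.0092 q [-0.403  0.626  1.379 -0.008  1.133 -1.456]
```

Call:
jog_arm(
  targets=[
    {"tx":0,"ty":0,"tz":0,"hand":0.0,"twist":-0.1},
    {"tx":0,"ty":0,"tz":0,"hand":0.0,"twist":-0.2},
    {"tx":0,"ty":0,"tz":0,"hand":0.0,"twist":-0.3},
    {"tx":0,"ty":0,"tz":0,"hand":0.0,"twist":-0.4},
    {"tx":0,"ty":0,"tz":0,"hand":0.0,"twist":-0.5},
    {"tx":0,"ty":0,"tz":0,"hand":0.0,"twist":-0.6},
    {"tx":0,"ty":0,"tz":0,"hand":0.0,"twist":-0.7},
    {"tx":0,"ty":0,"tz":0,"hand":0.0,"twist":-0.8},
    {"tx":0,"ty":0,"tz":0,"hand":0.0,"twist":-0.9},
    {"tx":0,"ty":0,"tz":0,"hand":0.0,"twist":-1.0},
    {"tx":0,"ty":0,"tz":0,"hand":0.0,"twist":-1.0},
    {"tx":0,"ty":0,"tz":0,"hand":0.0,"twist":-1.0},
  ],
)

```text
clock: 34.07
tool_pos: [0.6774, -0.1649, 0.0557]
tool_rot: [-2.156, -2.28, 0.017]
wrist_force: [-5.8, -3.4, 4.3]
gripper_width: 0.0094
```

```bash
python3 st.py v
```

```text
34.17 [ 0.6774 -0.1649  0.0557] jaw 3.22 tilt z [-0.01  -0.005 -1.   ] [-7.1 -2.6  4.6] [-0.42   0.856 -0.027] 0.0091 q [-0.405  0.63   1.372 -0.01   1.146 -0.457]
```

View pics/vs.png

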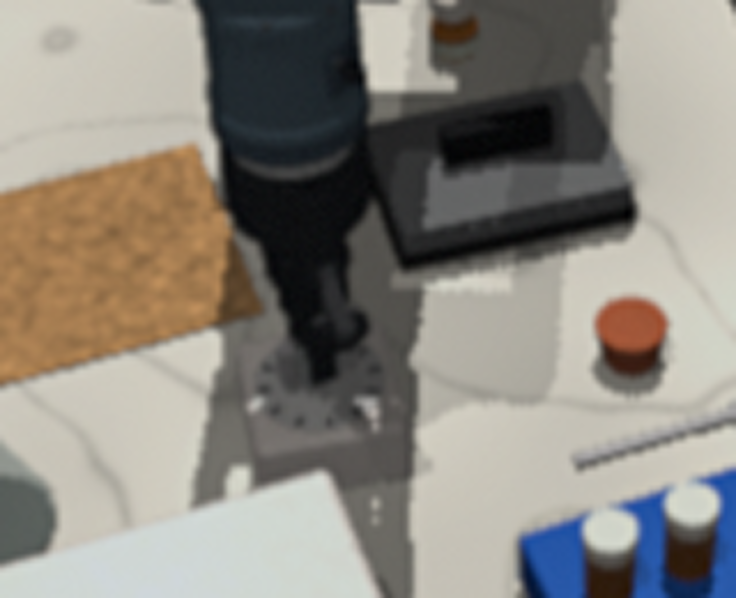

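Call:
jog_arm(
  targets=[
    {"tx":-1,"ty":-0.5,"tz":0,"hand":0.0,"twist":-0.1},
    {"tx":-1,"ty":-0.5,"tz":0,"hand":0.0,"twist":-0.2},
    {"tx":-1,"ty":-0.5,"tz":0,"hand":0.0,"twist":-0.3},
    {"tx":-1,"ty":-0.5,"tz":0,"hand":0.0,"twist":-0.4},
    {"tx":-1,"ty":-0.5,"tz":0,"hand":0.0,"twist":-0.5},
    {"tx":-1,"ty":-0.5,"tz":0,"hand":0.0,"twist":-0.6},
    {"tx":-1,"ty":-0.5,"tz":0,"hand":0.0,"twist":-0.7},
    {"tx":-1,"ty":-0.5,"tz":0,"hand":0.0,"twist":-0.8},
    {"tx":-1,"ty":-0.5,"tz":0,"hand":0.0,"twist":-0.9},
    {"tx":-1,"ty":-0.5,"tz":0,"hand":0.0,"twist":-1.0},
    {"tx":-1,"ty":-0.5,"tz":0,"hand":0.0,"twist":-1.0},
    {"tx":-1,"ty":-0.5,"tz":0,"hand":0.0,"twist":-1.0},
  ],
)

```text
clock: 35.17
tool_pos: [0.6758, -0.1643, 0.0557]
tool_rot: [-2.979, -0.965, 0.014]
wrist_force: [-2.9, 3.5, 3.8]
gripper_width: 0.0095
```

```bash
python3 st.py w
```

```text
35.27 [ 0.6758 -0.1642  0.0557] jaw -54.06 tilt z [-0.011  0.007 -1.   ] [-2.9  3.6  3.9] [0.438 0.432 0.   ] 0.0092 q [-0.409  0.63   1.373  0.002  1.152  0.533]
```

View pics/ws.png

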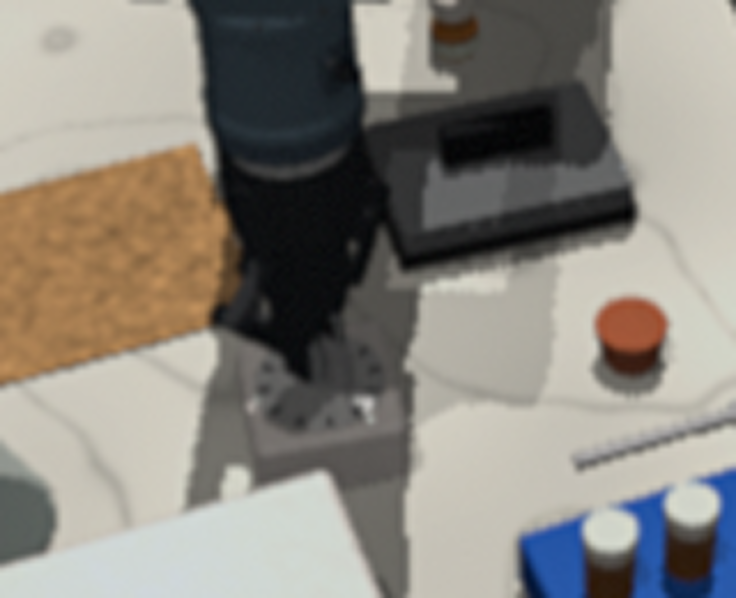

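Call:
jog_arm(
  targets=[
    {"tx":0,"ty":0.5,"tz":0,"hand":0.0,"twist":-0.1},
    {"tx":0,"ty":0.5,"tz":0,"hand":0.0,"twist":-0.2},
    {"tx":0,"ty":0.5,"tz":0,"hand":0.0,"twist":-0.3},
    {"tx":0,"ty":0.5,"tz":0,"hand":0.0,"twist":-0.4},
    {"tx":0,"ty":0.5,"tz":0,"hand":0.0,"twist":-0.5},
    {"tx":0,"ty":0.5,"tz":0,"hand":0.0,"twist":-0.6},
    {"tx":0,"ty":0.5,"tz":0,"hand":0.0,"twist":-0.7},
    {"tx":0,"ty":0.5,"tz":0,"hand":0.0,"twist":-0.8},
    {"tx":0,"ty":0.5,"tz":0,"hand":0.0,"twist":-0.9},
    {"tx":0,"ty":0.5,"tz":0,"hand":0.0,"twist":-1.0},
    {"tx":0,"ty":0.5,"tz":0,"hand":0.0,"twist":-1.1},
    {"tx":0,"ty":0.5,"tz":0,"hand":0.0,"twist":-1.1},
  ],
)

```text
clock: 36.27
tool_pos: [0.6756, -0.1623, 0.0557]
tool_rot: [-3.039, 0.737, 0.005]
wrist_force: [-0.3, 4.9, 4.3]
gripper_width: 0.0091
```

```bash
python3 st.py x
```

```text
36.37 [ 0.6756 -0.1623  0.0557] jaw -116.91 tilt z [ 0.     0.015 -1.   ] [-0.8  5.4  2.9] [ 0.591  0.274 -0.047] 0.0091 q [-0.413  0.623  1.384  0.015  1.141  1.621]
```

View pics/xs.png

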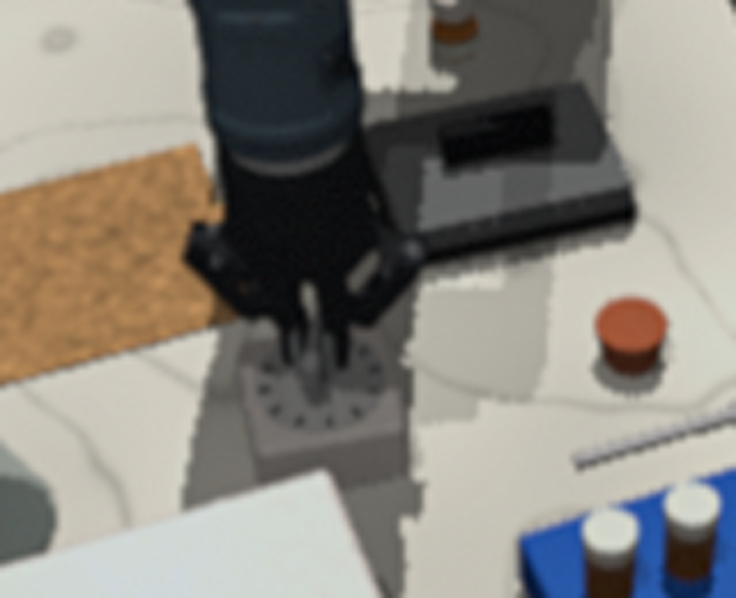

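Call:
jog_arm(
  targets=[
    {"tx":0.5,"ty":1,"tz":0,"hand":0.0,"twist":-0.1},
    {"tx":0.5,"ty":1,"tz":0,"hand":0.0,"twist":-0.2},
    {"tx":0.5,"ty":1,"tz":0,"hand":0.0,"twist":-0.3},
    {"tx":0.5,"ty":1,"tz":0,"hand":0.0,"twist":-0.4},
    {"tx":0.5,"ty":1,"tz":0,"hand":0.0,"twist":-0.5},
    {"tx":0.5,"ty":1,"tz":0,"hand":0.0,"twist":-0.6},
    {"tx":0.5,"ty":1,"tz":0,"hand":0.0,"twist":-0.7},
    {"tx":0.5,"ty":1,"tz":0,"hand":0.0,"twist":-0.8},
    {"tx":0.5,"ty":1,"tz":0,"hand":0.0,"twist":-0.9},
    {"tx":0.5,"ty":1,"tz":0,"hand":0.0,"twist":-1.0},
    {"tx":0.5,"ty":1,"tz":0,"hand":0.0,"twist":-1.1},
    {"tx":0.5,"ty":1,"tz":0,"hand":0.0,"twist":-1.1},
  ],
)

```text
clock: 37.37
tool_pos: [0.6772, -0.1613, 0.0557]
tool_rot: [-2.209, 2.211, -0.011]
wrist_force: [4.9, 1.3, -2.1]
gripper_width: 0.009
```

```bash
python3 st.py y
```

```text
37.47 [ 0.6772 -0.1613  0.0557] jaw -179.77 tilt z [ 0.016  0.006 -1.   ] [ 5.8  1.8 -1.9] [ 0.119 -0.428 -0.035] 0.0093 q [-0.41   0.615  1.397  0.014  1.118  2.722]
```

View pics/ys.png

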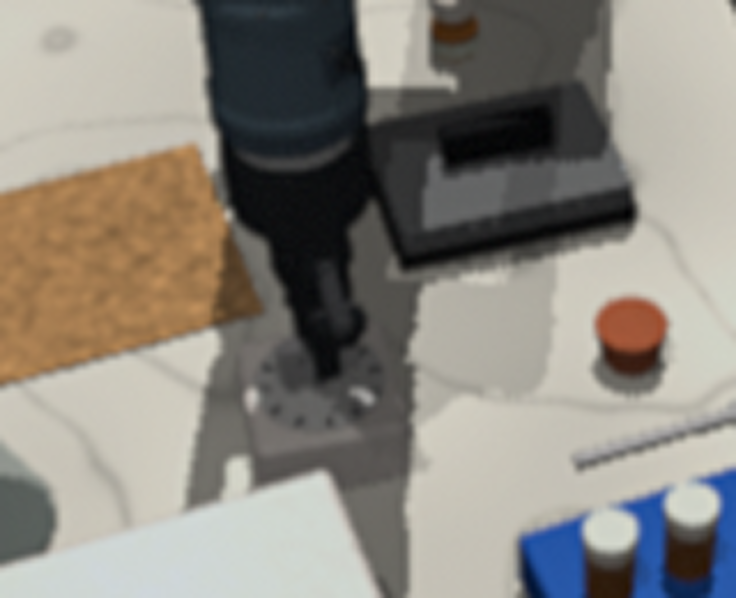

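Call:
jog_arm(
  targets=[
    {"tx":0,"ty":0,"tz":0,"hand":0.0,"twist":0},
    {"tx":0,"ty":0,"tz":0,"hand":0.48,"twist":0},
    {"tx":0,"ty":0,"tz":0,"hand":0.48,"twist":0},
    {"tx":0,"ty":0,"tz":0,"hand":0.48,"twist":0},
    {"tx":0,"ty":0,"tz":0,"hand":0.48,"twist":0},
    {"tx":0,"ty":0,"tz":20,"hand":0.48,"twist":0},
    {"tx":0,"ty":0,"tz":40,"hand":0.48,"twist":0},
    {"tx":0,"ty":0,"tz":60,"hand":0.48,"twist":0},
    {"tx":0,"ty":0,"tz":60,"hand":0.48,"twist":0},
    {"tx":0,"ty":0,"tz":60,"hand":0.48,"twist":0},
  ],
)

```text
clock: 38.3
tool_pos: [0.6782, -0.1618, 0.1174]
tool_rot: [-2.214, 2.205, -0.016]
wrist_force: [-0.2, 0.6, -0.2]
gripper_width: 0.0413
```

Call:
jog_arm(
  targets=[
    {"tx":0,"ty":0,"tz":0,"hand":0.48,"twist":0.12},
    {"tx":0,"ty":0,"tz":0,"hand":0.48,"twist":0.24},
    {"tx":0,"ty":0,"tz":0,"hand":0.48,"twist":0.36},
    {"tx":0,"ty":0,"tz":0,"hand":0.48,"twist":0.48},
    {"tx":0,"ty":0,"tz":0,"hand":0.48,"twist":0.6},
    {"tx":0,"ty":0,"tz":0,"hand":0.48,"twist":0.72},
    {"tx":0,"ty":0,"tz":0,"hand":0.48,"twist":0.84},
    {"tx":0,"ty":0,"tz":0,"hand":0.48,"twist":0.96},
    {"tx":0,"ty":0,"tz":0,"hand":0.48,"twist":1.08},
    {"tx":0,"ty":0,"tz":0,"hand":0.48,"twist":1.2},
    {"tx":0,"ty":0,"tz":0,"hand":0.48,"twist":1.32},
    {"tx":0,"ty":0,"tz":0,"hand":0.48,"twist":1.44},
  ],
)

```text
clock: 39.3
tool_pos: [0.6771, -0.1614, 0.1152]
tool_rot: [-3.116, 0.188, 0.01]
wrist_force: [0.4, -0.2, 0.1]
gripper_width: 0.0409
```

Call:
jog_arm(
  targets=[
    {"tx":0,"ty":0,"tz":0,"hand":0.48,"twist":0.12},
    {"tx":0,"ty":0,"tz":0,"hand":0.48,"twist":0.24},
    {"tx":0,"ty":0,"tz":0,"hand":0.48,"twist":0.36},
    {"tx":0,"ty":0,"tz":0,"hand":0.48,"twist":0.48},
    {"tx":0,"ty":0,"tz":0,"hand":0.48,"twist":0.6},
    {"tx":0,"ty":0,"tz":0,"hand":0.48,"twist":0.72},
    {"tx":0,"ty":0,"tz":0,"hand":0.48,"twist":0.84},
    {"tx":0,"ty":0,"tz":0,"hand":0.48,"twist":0.96},
    {"tx":0,"ty":0,"tz":0,"hand":0.48,"twist":1.08},
    {"tx":0,"ty":0,"tz":0,"hand":0.48,"twist":1.2},
    {"tx":0,"ty":0,"tz":0,"hand":0.48,"twist":1.32},
    {"tx":0,"ty":0,"tz":0,"hand":0.48,"twist":1.44},
  ],
)

```text
clock: 40.3
tool_pos: [0.676, -0.1611, 0.113]
tool_rot: [-2.466, -1.925, 0.031]
wrist_force: [-0.0, -1.0, -1.2]
gripper_width: 0.0406
```

```bash
python3 st.py z
```

```text
40.4 [ 0.676  -0.161   0.1132] jaw -14.32 tilt z [-0.024 -0.002 -1.   ] [ 0.   0.5 -1. ] [-0.     0.011  0.021] 0.0411 q [-0.399  0.567  1.342 -0.011  1.254 -0.146]
```

View pics/zs.png

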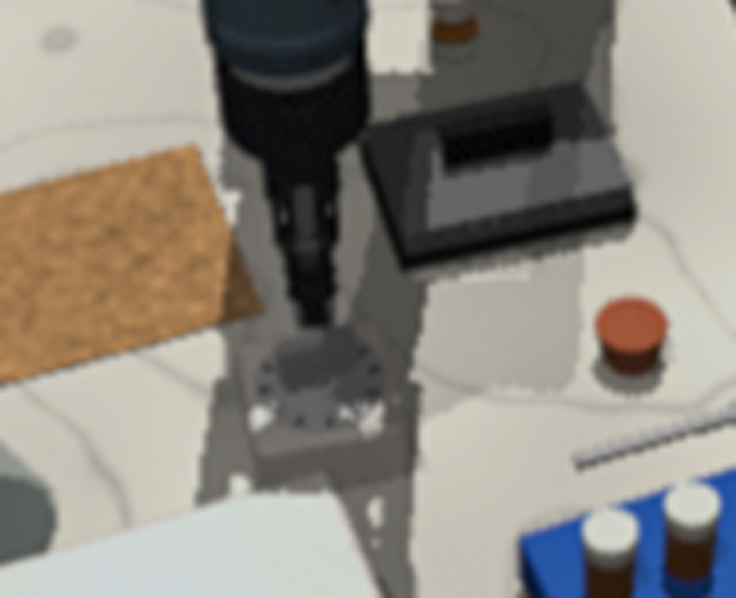

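Call:
jog_arm(
  targets=[
    {"tx":1,"ty":-2,"tz":0,"hand":0.48,"twist":0.12},
    {"tx":1,"ty":-2,"tz":0,"hand":0.48,"twist":0.25},
    {"tx":1,"ty":-2,"tz":-15,"hand":0.48,"twist":0.25},
    {"tx":1,"ty":-2,"tz":-35,"hand":0.48,"twist":0.25},
    {"tx":1,"ty":-2,"tz":-52,"hand":0.48,"twist":0.25},
    {"tx":1,"ty":-2,"tz":-58,"hand":0.48,"twist":0.25},
    {"tx":1,"ty":-2,"tz":-58,"hand":0.48,"twist":0.25},
    {"tx":1,"ty":-2,"tz":-58,"hand":0.48,"twist":0.25},
  ],
)

```text
clock: 41.07
tool_pos: [0.6766, -0.1628, 0.0543]
tool_rot: [-2.216, -2.21, 0.034]
wrist_force: [-0.4, -0.4, 0.7]
gripper_width: 0.0412
```

```bash
python3 st.py A
```

```text
41.17 [ 0.6778 -0.1633  0.0562] jaw -0.09 tilt z [-0.021 -0.008 -1.   ] [-0.4  0.9  1.1] [-0.059 -0.015 -0.004] 0.0411 q [-0.399  0.636  1.362 -0.017  1.16  -0.39 ]
```

View pics/As.png

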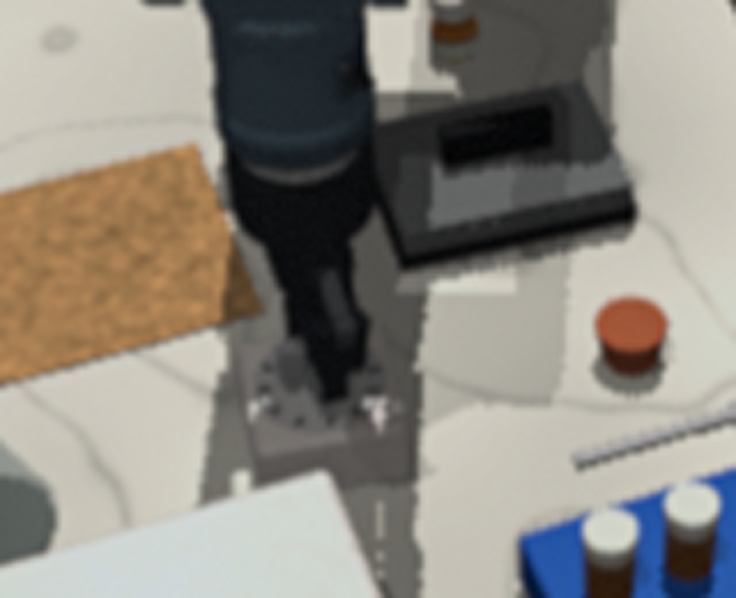

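Call:
jog_arm(
  targets=[
    {"tx":0,"ty":0,"tz":0,"hand":0.0,"twist":0},
    {"tx":0,"ty":0,"tz":0,"hand":0.0,"twist":0},
    {"tx":0,"ty":0,"tz":0,"hand":0.0,"twist":0},
    {"tx":0,"ty":0,"tz":0,"hand":0.0,"twist":0},
    {"tx":0,"ty":0,"tz":0,"hand":0.0,"twist":0},
    {"tx":0,"ty":0,"tz":0,"hand":0.0,"twist":-0.08},
    {"tx":0,"ty":0,"tz":0,"hand":0.0,"twist":-0.16},
    {"tx":0,"ty":0,"tz":0,"hand":0.0,"twist":-0.24},
    {"tx":0,"ty":0,"tz":0,"hand":0.0,"twist":-0.32},
    {"tx":0,"ty":0,"tz":0,"hand":0.0,"twist":-0.4},
    {"tx":0,"ty":0,"tz":0,"hand":0.0,"twist":-0.4},
    {"tx":0,"ty":0,"tz":0,"hand":0.0,"twist":-0.4},
  ],
)

```text
clock: 42.17
tool_pos: [0.6771, -0.1636, 0.0577]
tool_rot: [-2.609, -1.725, 0.031]
wrist_force: [-7.4, 0.2, 7.1]
gripper_width: 0.0094
```

```bash
python3 st.py B
```

```text
42.27 [ 0.6771 -0.1636  0.0577] jaw -23.03 tilt z [-0.024  0.    -1.   ] [-7.7 -0.1  7.9] [-0.019  0.917 -0.02 ] 0.0092 q [-0.403  0.636  1.359 -0.01   1.169  0.003]
```

Call:
jog_arm(
  targets=[
    {"tx":-0.5,"ty":0,"tz":0,"hand":0.0,"twist":-0.06},
    {"tx":-0.5,"ty":0,"tz":0,"hand":0.0,"twist":-0.12},
    {"tx":-0.5,"ty":0,"tz":0,"hand":0.0,"twist":-0.18},
    {"tx":-0.5,"ty":0,"tz":0,"hand":0.0,"twist":-0.18},
    {"tx":-0.5,"ty":0,"tz":0,"hand":0.0,"twist":-0.18},
  ],
)

```text
clock: 42.68
tool_pos: [0.6768, -0.1635, 0.0578]
tool_rot: [-2.751, -1.486, 0.028]
wrist_force: [1.1, 1.0, -1.9]
gripper_width: 0.009
```

```bash
python3 st.py C
```

```text
42.78 [ 0.6768 -0.1635  0.0578] jaw -33.25 tilt z [-0.023  0.004 -1.   ] [ 1.2  0.8 -2.7] [-0.091 -0.603  0.03 ] 0.0091 q [-0.405  0.635  1.359 -0.005  1.17   0.178]
```

Call:
jog_arm(
  targets=[
    {"tx":0,"ty":0,"tz":0,"hand":0.0,"twist":-0.05},
    {"tx":0,"ty":0,"tz":0,"hand":0.0,"twist":-0.1},
    {"tx":0,"ty":0,"tz":0,"hand":0.0,"twist":-0.1},
    {"tx":0,"ty":0,"tz":0,"hand":0.0,"twist":-0.1},
  ],
)

```text
clock: 43.12
tool_pos: [0.6768, -0.1635, 0.0578]
tool_rot: [-2.819, -1.351, 0.028]
wrist_force: [0.1, -0.1, -2.4]
gripper_width: 0.0089
```

```bash
python3 st.py D
```

```text
43.22 [ 0.6768 -0.1635  0.0578] jaw -38.83 tilt z [-0.023  0.006 -1.   ] [ 0.   0.7 -1.9] [-0.127 -0.316  0.856] 0.0093 q [-0.406  0.635  1.359 -0.003  1.17   0.273]
```

Call:
jog_arm(
  targets=[
    {"tx":0,"ty":0,"tz":0,"hand":0.0,"twist":0},
    {"tx":0,"ty":0,"tz":0,"hand":0.0,"twist":0},
    {"tx":0,"ty":0,"tz":0,"hand":0.48,"twist":0},
    {"tx":0,"ty":0,"tz":0,"hand":0.48,"twist":0},
    {"tx":0,"ty":0,"tz":0,"hand":0.48,"twist":0},
    {"tx":0,"ty":0,"tz":0,"hand":0.48,"twist":0},
    {"tx":0,"ty":0,"tz":20,"hand":0.48,"twist":0},
    {"tx":0,"ty":0,"tz":50,"hand":0.48,"twist":0},
    {"tx":0,"ty":0,"tz":90,"hand":0.48,"twist":0},
    {"tx":-30,"ty":0,"tz":110,"hand":0.48,"twist":0},
    {"tx":-65,"ty":0,"tz":120,"hand":0.48,"twist":0},
    {"tx":-100,"ty":0,"tz":120,"hand":0.48,"twist":0},
  ],
)

```text
clock: 44.22
tool_pos: [0.5779, -0.1644, 0.1817]
tool_rot: [-2.824, -1.353, 0.021]
wrist_force: [0.7, 0.1, -0.5]
gripper_width: 0.0408
```

Call:
jog_arm(
  targets=[
    {"tx":-35,"ty":-30,"tz":0,"hand":0.48,"twist":0},
    {"tx":-65,"ty":-60,"tz":0,"hand":0.48,"twist":0},
    {"tx":-95,"ty":-90,"tz":0,"hand":0.48,"twist":0},
    {"tx":-125,"ty":-120,"tz":0,"hand":0.48,"twist":0},
    {"tx":-150,"ty":-150,"tz":0,"hand":0.48,"twist":0},
    {"tx":-175,"ty":-180,"tz":0,"hand":0.48,"twist":0},
    {"tx":-200,"ty":-210,"tz":0,"hand":0.48,"twist":0},
    {"tx":-220,"ty":-240,"tz":0,"hand":0.48,"twist":0},
    {"tx":-240,"ty":-270,"tz":0,"hand":0.48,"twist":0},
    {"tx":-240,"ty":-270,"tz":0,"hand":0.48,"twist":0},
    {"tx":-240,"ty":-270,"tz":0,"hand":0.48,"twist":0},
  ],
)

```text
clock: 45.13
tool_pos: [0.3366, -0.4359, 0.182]
tool_rot: [-2.827, -1.347, 0.021]
wrist_force: [0.1, 0.9, -0.5]
gripper_width: 0.041
```

```bash
python3 - <<'E'
from h import *
im=cam('scene'); cv2.imwrite('pics/fs1.png',cv2.cvtColor(cv2.resize(im[150:290,230:430],None,fx=4,fy=4,interpolation=2),4))
im=cam('top'); cv2.imwrite('pics/ft1.png',cv2.cvtColor(cv2.resize(im[140:260,280:420],None,fx=5,fy=5,interpolation=2),4)); cv2.imwrite('pics/ft0.png',cv2.cvtColor(im,4))
s=robot.read_state();print(s['clock'],s['tool_pos'],s['wrist_force'])
E
```

```text
45.2333 [ 0.33800492 -0.43384769  0.18172553] [-0.15563371  0.95222509 -0.84560224]
```

View pics/fs1.png

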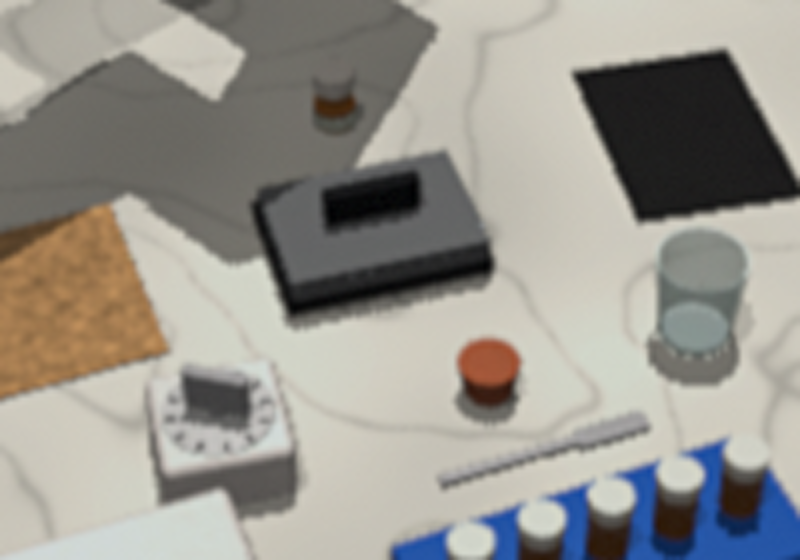

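View pics/ft1.png

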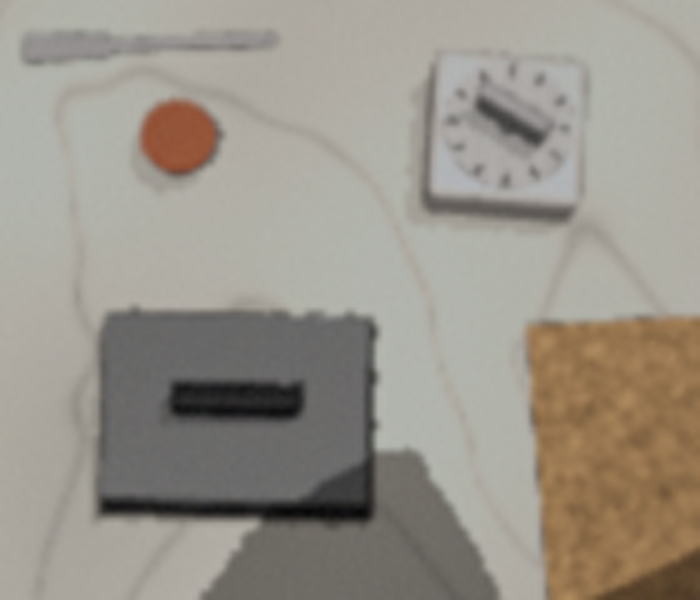

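View pics/ft0.png

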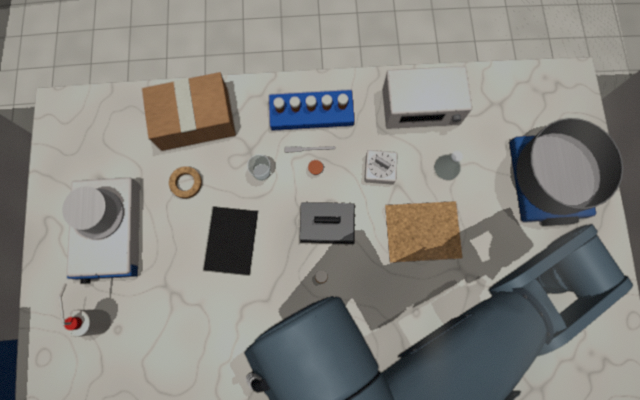

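```bash
python3 - <<'E'
from h import *
ft=lambda c:(np.array(c,float)+.5)/5-.5+[280,140]
fs=lambda c:(np.array(c,float)+.5)/4-.5+[230,150]
P=at_z('top',ft([(106,314),(375,320),(371,508),(101,502)]),.037);print('lid',P.mean(0))
K=at_z('top',ft([(482,98),(550,136)]),.081);d=K[1]-K[0];print('blade',np.degrees(np.arctan2(d[1],d[0])))
K=at_z('scene',fs([(185,370),(250,378)]),.081);d=K[1]-K[0];print('blade',np.degrees(np.arctan2(d[1],d[0])))
# handle top ends in scene: height by comparing with model at home vs proud
c=np.array([.531,-.006]);a=np.radians(-4.7)
for z in (.065,.071):
    print(z,[((proj('scene',[c[0]-np.sin(a)*y+.007*x,c[1]+np.cos(a)*y,z])[0]-[230,150]+.5)*4).round(0).tolist() for y in(-.035,.035) for x in (-1,1)])
E
```

```text
lid [ 0.52995849 -0.00685405  0.037     ]
blade -123.94866230360608
blade 58.75593528821551
0.065 [[316.0, 186.0], [323.0, 199.0], [413.0, 166.0], [420.0, 179.0]]
0.071 [[315.0, 180.0], [322.0, 192.0], [412.0, 160.0], [420.0, 172.0]]
```

```bash
python3 - <<'E'
import cv2,numpy as np
a=cv2.imread('pics/scene0.png',0)[180:222,290:356].astype(np.float32); b=cv2.cvtColor(cv2.imread('pics/fs1.png'),6)
b=cv2.resize(b,None,fx=.25,fy=.25,interpolation=cv2.INTER_AREA).astype(np.float32)
# handle region mean row/col of dark (<28) pixels
A=cv2.imread('pics/scene0.png',0)
for n,im,o in (('before',A[185:207,308:337],(308,185)),('after',b[35:60,78:107],(308,185))):
    m=im<30; ys,xs=np.nonzero(m); print(n,m.sum(),xs.mean()+o[0],ys.mean()+o[1],ys.min()+o[1],ys.max()+o[1])
E
```

```text
before 204 321.9901960784314 196.94117647058823 191 203
after 189 322.5820105820106 199.57671957671957 194 205
```

```bash
python3 -c "
from plant import robot
print(robot.sign_off())"
```

```text
the job is handed in; nothing more can be done
None
```

The job is handed in at about 45 s on the clock. sign_off gives no verdict, so what follows is my own measurements.

**What I did**
- I laid the lid on the cork pad and put the four pellets present into four separate wells.
- I put the lid back and pressed it until it stopped hard at 39 N.
- I wound the key clockwise in two grips. At the end the wrist torque jumped to 0.86 N m, which I took as the stop.

**Last checks**
- **Pellets:** all four lay inside their wells in the last pictures before the lid went back on. They cannot be seen under it now. The mat is empty.
- **Lid:** it measures within about 2 mm of the carrier's centre. The press stopped with the tool at 47.8 mm, against about 48 mm expected for fully home. The handle sits 2.6 pixels lower in the picture than at the start. About 1.5 of that fits the 6 mm drop. The rest probably comes from the lid sitting about 3 mm farther forward.
- **Key:** the two sources differ by about 6°: the gripper turned 279° in total, but the blade in the pictures turned about 273°. I put this down to slip or give in the grip at the stop. With the timer's measured heading, the pictures give a key value of about 5.15 rad, above the 4.9 needed.
- **Bystanders and arm:** all bystanders look unmoved, and the arm is clear of everything.

**One misstep:** on the first descent to a pellet I worked from a reading taken before the arm had settled. The fingers came down 8 mm off and pressed on something, probably the mat, at about 17 N. At most one pellet shifted by a millimetre or two, and I repeated the descent correctly.

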